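Hang up the drilling jigs from the hook-pulled tray

TASK

Pick up the pull hook, drop its prong into the finger hole in the tray's lip and pull the jig tray fully out of its cabinet; then stand the hook upright on the middle of the rubber mat. Take every drilling jig out of the tray (two to four of them) and hang each by its window on a peg of the rack, one jig to a peg and hanging freely, then push the empty tray fully home. Leave the other things on the bench where they are.

Things in the scene. Friction and masses are not known exactly. Their poses are not given: they have to be found in the camera images.
- tray_slide (a joint): Travel (m) of the plywood tray in the fixed grey cabinet (290 wide, 250 deep, 150 mm high, open only in front): 0 = home, grows as it slides out along -x of tray_hole to a stop at 0.19. Moves at about 2 N, stays put. Floor 228 x 262, top face 18 mm above bench; walls to 44 mm; front panel 270 wide, 8 thick, 12 to 62 mm above bench, outer face 8 mm before the cabinet when home.
- tray_hole (a point): Finger hole centre at its upper rim, 62 mm above the bench, moves with the tray. A 24 x 24 mm square window right through the 6 mm aluminium lip that sticks out level, 48 mm forward and 72 wide, from the top middle of the tray's front panel; hole centre 24 mm from panel and from lip's outer edge. Axes: x level, from lip to panel and into the cabinet; z up.
- hook: Pull hook, loose, about 0.32 kg, standing on a steel foot 80 x 50 x 8 mm. Wooden handle block 66 long (x), 24 thick (y), 8 to 60 mm above the underside: grip across the 24. A 10 x 10 mm steel arm runs forward (x) from the handle, centred 50 mm up, to x = 95 mm, ending in a 10 mm round prong pointing down. Origin: centre of foot's underside; x to the prong, z up.
- hook_tip (a point): Lower end of the hook's prong: 90 mm forward of the hook's origin, 10 mm above its foot's underside. The prong is free for 35 mm from here up to the arm.
- mat: Black rubber mat, 150 x 130 x 4 mm, fixed on the bench: the hook's resting place. Origin: centre of its underside.
- peg1 (a point): Point on the axis of one of four steel pegs of the fixed rack (two plywood rails 370 mm long, centred 135 and 190 mm up, on dark posts 210 high), 42 mm out from the rails, 196 mm up. Peg 8 mm in diameter, ends 66 mm out (24 beyond this point), rises 8 degrees to its tip; pegs are 80 mm apart. Axes: x level, from peg tip to rail; y along rails; z up.
- peg2 (a point): Point on the axis of one of four steel pegs of the fixed rack (two plywood rails 370 mm long, centred 135 and 190 mm up, on dark posts 210 high), 42 mm out from the rails, 196 mm up. Peg 8 mm in diameter, ends 66 mm out (24 beyond this point), rises 8 degrees to its tip; pegs are 80 mm apart. Axes: x level, from peg tip to rail; y along rails; z up.
- peg3 (a point): Point on the axis of one of four steel pegs of the fixed rack (two plywood rails 370 mm long, centred 135 and 190 mm up, on dark posts 210 high), 42 mm out from the rails, 196 mm up. Peg 8 mm in diameter, ends 66 mm out (24 beyond this point), rises 8 degrees to its tip; pegs are 80 mm apart. Axes: x level, from peg tip to rail; y along rails; z up.
- peg4 (a point): Point on the axis of one of four steel pegs of the fixed rack (two plywood rails 370 mm long, centred 135 and 190 mm up, on dark posts 210 high), 42 mm out from the rails, 196 mm up. Peg 8 mm in diameter, ends 66 mm out (24 beyond this point), rises 8 degrees to its tip; pegs are 80 mm apart. Axes: x level, from peg tip to rail; y along rails; z up.
- jig1: Drilling jig, aluminium inverted T, about 0.16 kg, standing in the tray; None if absent (2 to 4 present, all alike). Base 44 (x) x 56 (y) x 10 mm; upright plate on its middle 8 thick (x), 56 wide (y), top 105 mm above underside. Window 26 x 26 mm through the plate along x, 42 to 68 mm up, solid above. Origin: centre of underside; z up; same either way round.
- jig1_eye (a point): Centre of that jig's square window, 55 mm above its underside; axes as the jig's.
- jig2: Drilling jig, aluminium inverted T, about 0.16 kg, standing in the tray; None if absent (2 to 4 present, all alike). Base 44 (x) x 56 (y) x 10 mm; upright plate on its middle 8 thick (x), 56 wide (y), top 105 mm above underside. Window 26 x 26 mm through the plate along x, 42 to 68 mm up, solid above. Origin: centre of underside; z up; same either way round.
- jig2_eye (a point): Centre of that jig's square window, 55 mm above its underside; axes as the jig's.
- jig3: Drilling jig, aluminium inverted T, about 0.16 kg, standing in the tray; None if absent (2 to 4 present, all alike). Base 44 (x) x 56 (y) x 10 mm; upright plate on its middle 8 thick (x), 56 wide (y), top 105 mm above underside. Window 26 x 26 mm through the plate along x, 42 to 68 mm up, solid above. Origin: centre of underside; z up; same either way round.
- jig3_eye (a point): Centre of that jig's square window, 55 mm above its underside; axes as the jig's.
- jig4: Drilling jig, aluminium inverted T, about 0.16 kg, standing in the tray; None if absent (2 to 4 present, all alike). Base 44 (x) x 56 (y) x 10 mm; upright plate on its middle 8 thick (x), 56 wide (y), top 105 mm above underside. Window 26 x 26 mm through the plate along x, 42 to 68 mm up, solid above. Origin: centre of underside; z up; same either way round.
- jig4_eye (a point): Centre of that jig's square window, 55 mm above its underside; axes as the jig's.
- spray_bottle: Bystander, not to be disturbed: spray bottle with yellow cap, 64 mm wide, 150 mm high.
- screw_jar: Bystander, not to be disturbed: clear jar with black lid, 60 mm wide, 60 mm high, on the cabinet's roof.
- screwdriver: Bystander, not to be disturbed: screwdriver lying on the bench.
- tape_roll: Bystander, not to be disturbed: grey tape roll, 90 mm across, 24 mm high.
- clamp: Bystander, not to be disturbed: dark bar clamp with red handle, 200 mm long, lying.
- offcut: Bystander, not to be disturbed: clear acrylic offcut 120 x 80 x 12 mm.
- sanding_block: Bystander, not to be disturbed: cork sanding block 110 x 60 x 35 mm.

How it is judged (in metres and radians):
On the way, in this order (a step that is already met when the one before it is completed fails the run):
1. the hook's prong is in the finger hole of the tray while the tray is still in (x of hook_tip in the frame of tray_hole between -0.014 and 0.014 m and y of hook_tip in the frame of tray_hole between -0.014 and 0.014 m and z of hook_tip in the frame of tray_hole below -0.006 m and value of joint tray_slide below 0.04 m), for 0.1 s.
2. the tray has been pulled out (more than 160 mm) with the prong still in its finger hole (x of hook_tip in the frame of tray_hole between -0.014 and 0.014 m and y of hook_tip in the frame of tray_hole between -0.014 and 0.014 m and z of hook_tip in the frame of tray_hole below -0.006 m and value of joint tray_slide above 0.16 m), for 0.1 s.
At the end, for the whole second after the job is handed in: Every jig present hangs at rest by its window on a peg, one to a peg (window centre within 21 mm of the peg point along it, 14 mm sideways, 22 mm below to 4 mm above; tilt under 0.4 rad); tray home within 8 mm; hook upright on the mat, within 50 mm of its centre (((x of jig1_eye in the frame of peg1 between -0.0215 and 0.0215 m and y of jig1_eye in the frame of peg1 between -0.014 and 0.014 m and z of jig1_eye in the frame of peg1 between -0.022 and 0.004 m) or (x of jig1_eye in the frame of peg2 between -0.0215 and 0.0215 m and y of jig1_eye in the frame of peg2 between -0.014 and 0.014 m and z of jig1_eye in the frame of peg2 between -0.022 and 0.004 m) or (x of jig1_eye in the frame of peg3 between -0.0215 and 0.0215 m and y of jig1_eye in the frame of peg3 between -0.014 and 0.014 m and z of jig1_eye in the frame of peg3 between -0.022 and 0.004 m) or (x of jig1_eye in the frame of peg4 between -0.0215 and 0.0215 m and y of jig1_eye in the frame of peg4 between -0.014 and 0.014 m and z of jig1_eye in the frame of peg4 between -0.022 and 0.004 m)) and angle between each of jig1, jig2, jig3, jig4's own z axis and vertical below 0.4 rad and linear speed of each of jig1, jig2, jig3, jig4 below 0.03 m/s and ((x of jig2_eye in the frame of peg1 between -0.0215 and 0.0215 m and y of jig2_eye in the frame of peg1 between -0.014 and 0.014 m and z of jig2_eye in the frame of peg1 between -0.022 and 0.004 m) or (x of jig2_eye in the frame of peg2 between -0.0215 and 0.0215 m and y of jig2_eye in the frame of peg2 between -0.014 and 0.014 m and z of jig2_eye in the frame of peg2 between -0.022 and 0.004 m) or (x of jig2_eye in the frame of peg3 between -0.0215 and 0.0215 m and y of jig2_eye in the frame of peg3 between -0.014 and 0.014 m and z of jig2_eye in the frame of peg3 between -0.022 and 0.004 m) or (x of jig2_eye in the frame of peg4 between -0.0215 and 0.0215 m and y of jig2_eye in the frame of peg4 between -0.014 and 0.014 m and z of jig2_eye in the frame of peg4 between -0.022 and 0.004 m)) and ((x of jig3_eye in the frame of peg1 between -0.0215 and 0.0215 m and y of jig3_eye in the frame of peg1 between -0.014 and 0.014 m and z of jig3_eye in the frame of peg1 between -0.022 and 0.004 m) or (x of jig3_eye in the frame of peg2 between -0.0215 and 0.0215 m and y of jig3_eye in the frame of peg2 between -0.014 and 0.014 m and z of jig3_eye in the frame of peg2 between -0.022 and 0.004 m) or (x of jig3_eye in the frame of peg3 between -0.0215 and 0.0215 m and y of jig3_eye in the frame of peg3 between -0.014 and 0.014 m and z of jig3_eye in the frame of peg3 between -0.022 and 0.004 m) or (x of jig3_eye in the frame of peg4 between -0.0215 and 0.0215 m and y of jig3_eye in the frame of peg4 between -0.014 and 0.014 m and z of jig3_eye in the frame of peg4 between -0.022 and 0.004 m)) and ((x of jig4_eye in the frame of peg1 between -0.0215 and 0.0215 m and y of jig4_eye in the frame of peg1 between -0.014 and 0.014 m and z of jig4_eye in the frame of peg1 between -0.022 and 0.004 m) or (x of jig4_eye in the frame of peg2 between -0.0215 and 0.0215 m and y of jig4_eye in the frame of peg2 between -0.014 and 0.014 m and z of jig4_eye in the frame of peg2 between -0.022 and 0.004 m) or (x of jig4_eye in the frame of peg3 between -0.0215 and 0.0215 m and y of jig4_eye in the frame of peg3 between -0.014 and 0.014 m and z of jig4_eye in the frame of peg3 between -0.022 and 0.004 m) or (x of jig4_eye in the frame of peg4 between -0.0215 and 0.0215 m and y of jig4_eye in the frame of peg4 between -0.014 and 0.014 m and z of jig4_eye in the frame of peg4 between -0.022 and 0.004 m)) and value of joint tray_slide below 0.008 m and horizontal distance between hook and mat below 0.05 m and angle between hook's own z axis and vertical below 0.1 rad and height (world z) of hook between 0.002 and 0.012 m and linear speed of hook below 0.02 m/s); the robot touches nothing.
It fails at once if a bystander is moved more than 40 mm (distance of any of spray_bottle, screw_jar, screwdriver, tape_roll, clamp, offcut, sanding_block from where it was at the start of the episode above 0.04 m).
Of jig1, jig2, jig3, jig4 only 2 to 4 are there at a start; the rules pass over those that are not, and their reading is None.
At some moment in a run one of hook may be knocked a few centimetres aside while the robot is not near it.
It also fails if it takes over 210 s, if anything falls off the work surface, if the arm or the gripper's body presses on something with over 40 N, if the wrist force passes 120 N, or if a joint passes its speed limit or range.

ROBOT

A 7-joint arm with a two-finger parallel gripper is mounted at the origin on the work surface. World frame = base frame: x ahead of the robot, y to its left, z up, the work surface at z = 0. Lengths are in mm, angles in rad, forces in N, time in s.
With the tool pointing down it reaches from about 400 to 875 mm from the base axis. Payload 4.4 kg.
Tool frame: the origin (TCP) lies at the very end of the fingers, on their centre line; the grasp point (between the pads) lies 19 mm behind it; z points along the fingers, y is the direction in which the jaws open and shut (so a half turn about z gives the same grasp; the last joint's range is limited). The gripper opens to 85 mm and grips with 20 to 120 N. Pads are 22 mm wide; open, the fingers measure 114 mm over their backs; the gripper's body (76 mm by 85 mm) begins 54 mm behind the grasp point. The pads swing forward as they close: fully open they stand 13 mm farther back than shut.
Start: joints at [1.231, 0.628, 0.038, 1.517, -0.027, 0.996, -0.02], TCP at [175.782, -625.794, 231.313] pointing down, gripper open.
Joint ranges: [-3.06, 3.06], [-0.37, 2.12], [-1.25, 1.32], [0.18, 2.47], [-1.1, 4.24], [0.23, 1.98], [-2.94, 2.94]. Speed limits (rad/s): [2.57, 2.57, 3.14, 3.14, 3.14, 3.14, 3.14].

INTERFACE

Orientations are given as [roll, pitch, yaw] about the fixed x, y, z axes, in that order (R = Rz(yaw) Ry(pitch) Rx(roll)).
In Python, from cell import ctrl, eyes gives the robot as it stands.
- The arm moves only by the tool move_arm, never from a script. Its argument "increments" is a list of rows, each a list of 6 numbers: the shift along the tool's x, y, z in cm, then the turn, a rotation vector about the tool's x, y, z in degrees. In form: [[x, y, z, wx, wy, wz], ...]. A call has 1 to 20 rows; each row is the pose to reach, as a shift and turn from the pose commanded when the call began, along the tool's axes at that moment; what a row does not reach only later rows make up. A row lasts 1/10 s, in which the tool goes at most 50 mm and 8.59 degrees, less where a joint would pass 70% of its speed; a pose out of reach is approached as far as the arm can. A call with a gripper value outside its range is refused whole. "grip" is the opening, from -1 (shut) to 1 (fully open), set as the call begins (left out, the last holds). The fingers move at their own pace and stop on an object; the grip force is fixed at half the most. Time passes only in rows, so rows that repeat a pose let the fingers close. It gives the time, the measured TCP pose, the force and the opening at its end, in the units of the state.
- ctrl.read_state(): the state, without advancing time (a new reading comes with each control period).
- eyes.get_image(name): name is "scene" or "side" or "wrist"; returns the picture (384x512x3 uint8, red, green, blue); there is no depth.
- eyes.calibration(name): a dict with "fx", "fy", "cx", "cy" (pixels), "dist" ([k1, k2, p1, p2, k3] as OpenCV has them; the pictures are not rectified), "pose" (4x4, takes a point from camera to world coordinates); the wrist camera has in their place "tool_from_camera" (4x4, takes a point from camera to tool coordinates, whose origin is the TCP and whose axes are the flange's). Camera axes: x right, y up, looking along -z (the intrinsics and any distortion apply to the point x, -y, -z); pixel columns grow to the right and rows downward; lengths in mm; the calibration is good to about 2 mm. A picture is of the moment at which its call begins: read the wrist's pose just before it. calibration takes no time and is no camera call.
- ctrl.finish_job(): hands the job in, once; it reports no verdict.
The state is a dict: "clock": time; "qpos": joint angles; "qd": joint speeds; "tau": joint torques, N m; "eef_pos": TCP position; "tool_rot": TCP orientation; "force": force on the tool from outside, world axes, zero at the start; "torque": the same for the moment, N m; "width": finger opening in mm.
Only numpy, scipy, OpenCV 4.12 (cv2) and the standard library are available. Lean on these libraries where they do the work, as an engineer would, in place of code of your own. Each camera call takes 0.05 s, during which the arm holds its last target. There are 200 camera calls.

## Working session

There is one attempt and no reset: what is moved stays moved. The work goes in short steps, Python scripts to look and compute and a tool call to move; the robot and the scene stay as the last step left them, time stands still between calls to the robot, and variables do not carry over. Pictures are saved under pics/ and viewed, about 12 in all and at most 16, crops included, and the job is handed in when it is done.

Besides the shell and the picture viewer there is one more tool, called after "Call:" as name(argument=value, ...) on one line, values as JSON. move_arm: Moves the arm, as the interface text tells. Its arguments: {"type":"object","properties":{"increments":{"type":"array","items":{"type":"array","items":{"type":"number"}}},"grip":{"type":"number"}},"required":["increments"]}

```bash
mkdir -p pics; ls; cat > h.py <<'E'
import numpy as np, cv2
from cell import ctrl, eyes
from scipy.spatial.transform import Rotation as R
def cam(n,state=None):
    c=eyes.calibration(n)
    K=np.array([[c["fx"],0,c["cx"]],[0,c["fy"],c["cy"]],[0,0,1.]])
    if "pose" in c: T=np.array(c["pose"])
    else:
        s=state or ctrl.read_state(); W=np.eye(4); W[:3,:3]=R.from_euler("xyz",s["tool_rot"]).as_matrix(); W[:3,3]=s["eef_pos"]
        T=W@np.array(c["tool_from_camera"])
    return K,np.array(c["dist"],float),T
def back(n,uv,z,cm=None):
    "pixels -> world points on plane z"
    K,d,T=cm or cam(n); uv=np.array(uv,float).reshape(-1,1,2)
    p=cv2.undistortPoints(uv,K,d).reshape(-1,2)
    r=np.c_[p[:,0],-p[:,1],-np.ones(len(p))]@T[:3,:3].T; o=T[:3,3]
    z=np.broadcast_to(z,(len(p),))
    return o+r*((z-o[2])/r[:,2])[:,None]
def proj(n,P,cm=None):
    K,d,T=cm or cam(n); P=np.array(P,float).reshape(-1,3)
    q=(P-T[:3,3])@T[:3,:3]; q=q*[1,-1,-1]
    return cv2.projectPoints(q.reshape(-1,1,3),np.zeros(3),np.zeros(3),K,d)[0].reshape(-1,2)
def tri(obs):
    "obs: list of (camtuple, uv) -> point"
    A=np.zeros((3,3));b=np.zeros(3)
    for (K,d,T),uv in obs:
        p=cv2.undistortPoints(np.array(uv,float).reshape(1,1,2),K,d).ravel()
        r=T[:3,:3]@[p[0],-p[1],-1]; r/=np.linalg.norm(r); M=np.eye(3)-np.outer(r,r); A+=M; b+=M@T[:3,3]
    return np.linalg.solve(A,b)
def shot(n,f,box=None,s=1):
    im=eyes.get_image(n); cv2.imwrite("pics/raw_"+f,im[...,::-1])
    if box: x0,y0,x1,y1=box; im=im[y0:y1,x0:x1]
    if s!=1: im=cv2.resize(im,None,fx=s,fy=s,interpolation=cv2.INTER_CUBIC)
    cv2.imwrite("pics/"+f,im[...,::-1]); return im
E
python3 - <<'E'
from h import *
shot("scene","a.png",s=1.56);shot("side","b.png",s=1.56)
for n in("scene","side"):
    c=cam(n);print(n,c[0].round(1).tolist(),c[2].round(2).tolist())
print(ctrl.read_state())
print(eyes.calibration("wrist"))
E
```

```text
pics
scene [[382.6, 0.0, 257.1], [0.0, 382.6, 191.3], [0.0, 0.0, 1.0]] [[0.5, -0.7, 0.51, 1144.69], [0.87, 0.39, -0.3, -371.03], [0.01, 0.59, 0.8, 1092.05], [0.0, 0.0, 0.0, 1.0]]
side [[464.5, 0.0, 250.3], [0.0, 464.5, 189.0], [0.0, 0.0, 1.0]] [[-0.93, 0.21, -0.31, 77.63], [-0.38, -0.5, 0.78, 1080.0], [0.01, 0.84, 0.55, 935.5], [0.0, 0.0, 0.0, 1.0]]
{'clock': 0.1, 'qpos': array([ 1.23115823,  0.62926366,  0.03844207,  1.5182508 , -0.02697162,
        0.99632418, -0.02002601]), 'qd': array([-5.73637755e-05, -1.25106406e-03, -3.91396869e-04, -1.98009352e-03,
       -1.30833100e-03,  4.69524352e-04, -1.82534657e-03]), 'tau': array([ 3.40519007e-03, -5.64529288e+01,  1.23033609e+00, -1.93971509e+01,
        1.11893431e-02,  5.36635023e-03,  7.79648303e-06]), 'eef_pos': array([ 175.65016066, -625.23521603,  230.48002137]), 'tool_rot': array([-3.13986505e+00,  4.00876524e-05,  2.73830119e-01]), 'force': array([-0.68553888,  0.92126814,  0.06698976]), 'torque': array([-0.03544995, -0.02513574,  0.05532719]), 'width': 85.635972744313}
{'fx': 304.8229981155927, 'fy': 304.8229981155927, 'cx': 259.3368309134972, 'cy': 191.01602025043147, 'dist': array([-0.03025834,  0.        ,  0.        ,  0.        ,  0.        ]), 'tool_from_camera': array([[ 4.35353360e-04,  9.64974162e-01,  2.62344576e-01,
         6.74143633e+01],
       [ 9.99999153e-01, -9.82391992e-05, -1.29811985e-03,
        -1.16116434e+00],
       [-1.22687959e-03,  2.62344919e-01, -9.64973387e-01,
        -1.42580508e+02],
       [ 0.00000000e+00,  0.00000000e+00,  0.00000000e+00,
         1.00000000e+00]])}
```

View pics/a.png

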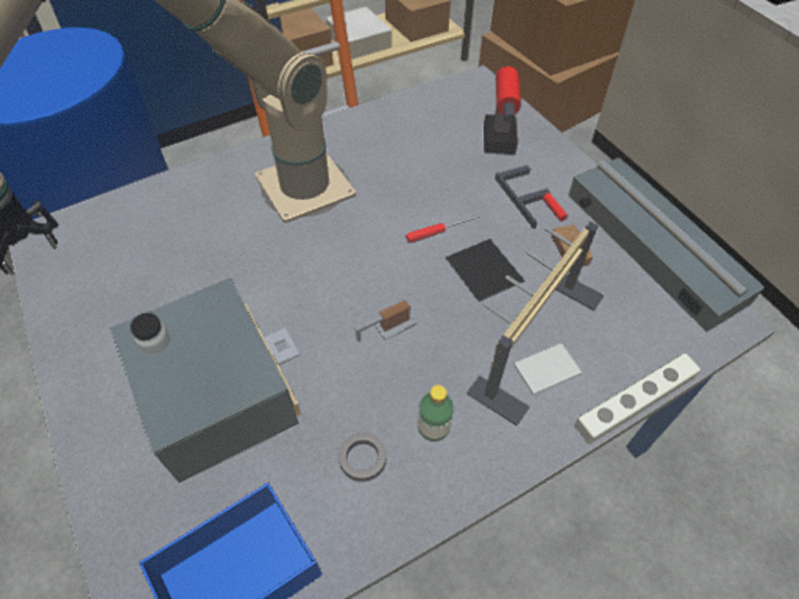

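View pics/b.png

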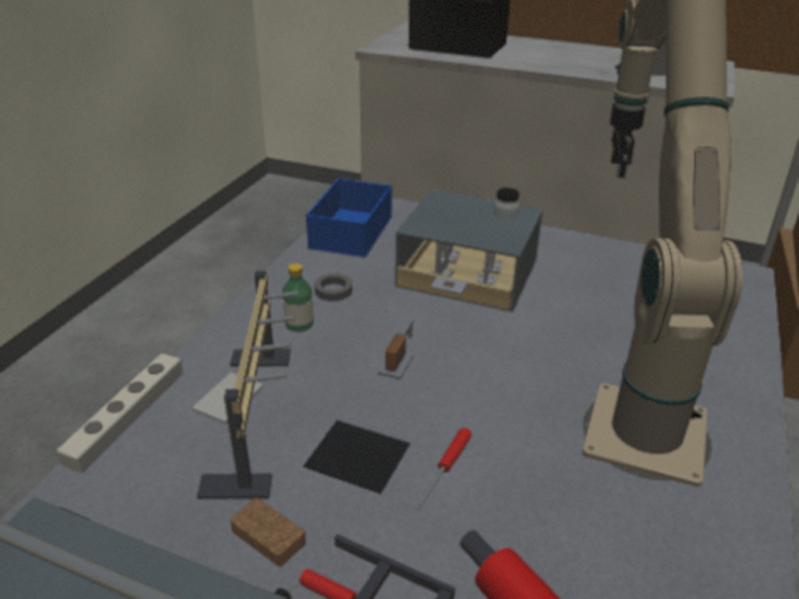

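The scene camera shows the hook handle at (395,315), the prong at (360,335), the lip hole at (281,345) and the mat corners near (446,258), (490,240), (524,280) and (482,299). In the side view the hole is at (449,285), and at least two jigs are visible at (443,260) and (490,265).

```bash
python3 - <<'E'
from h import *
S=1.56
f=lambda n,l,z: back(n,np.array(l)/S,z).round(0).tolist()
print("mat scene",f("scene",[(446,258),(490,240),(524,280),(482,299)],4))
print("mat side",f("side",[(337,422),(410,442),(380,490),(305,457)],4))
print("hole scene",f("scene",[(281,345)],62),"side",f("side",[(449,285)],62))
print("roof scene",f("scene",[(112,326),(232,280),(298,400),(160,447)],150))
print("roof side",f("side",[(427,193),(541,207),(524,252),(397,238)],150))
print("handle top sc",f("scene",[(378,313),(408,301),(411,309),(383,324)],60))
print("prong arm end sc",f("scene",[(359,331)],55), "side",f("side",[(411,323)],55))
print("foot side",f("side",[(378,372),(405,377),(413,355)],4))
print("rail top sc",f("scene",[(505,340),(592,228)],210),"side",f("side",[(262,272),(232,392)],210))
print("pegtips sc",f("scene",[(485,304),(507,277),(527,252),(545,230)],199.3))
print("pegtips side",f("side",[(311,293),(294,319),(290,347),(286,376)],199.3))
print("bottle",f("scene",[(435,432)],0),"tape",f("scene",[(362,455)],0),"sdr",f("scene",[(408,238),(478,217)],5))
E
```

```text
mat scene [[403.0, 192.0, 4.0], [407.0, 318.0, 4.0], [549.0, 316.0, 4.0], [546.0, 198.0, 4.0]]
mat side [[538.0, 194.0, 4.0], [394.0, 191.0, 4.0], [401.0, 315.0, 4.0], [551.0, 296.0, 4.0]]
hole scene [[474.0, -254.0, 62.0]] side [[469.0, -250.0, 62.0]]
roof scene [[331.0, -536.0, 150.0], [340.0, -290.0, 150.0], [650.0, -283.0, 150.0], [618.0, -524.0, 150.0]]
roof side [[617.0, -509.0, 150.0], [333.0, -544.0, 150.0], [320.0, -308.0, 150.0], [600.0, -259.0, 150.0]]
handle top sc [[499.0, -44.0, 60.0], [503.0, 27.0, 60.0], [525.0, 22.0, 60.0], [529.0, -48.0, 60.0]]
prong arm end sc [[517.0, -98.0, 55.0]] side [[499.0, -88.0, 55.0]]
foot side [[525.0, 30.0, 4.0], [468.0, 24.0, 4.0], [479.0, -49.0, 4.0]]
rail top sc [[754.0, 75.0, 210.0], [622.0, 391.0, 210.0]] side [[750.0, 69.0, 210.0], [612.0, 392.0, 210.0]]
pegtips sc [[666.0, 94.0, 199.0], [634.0, 168.0, 199.0], [602.0, 241.0, 199.0], [572.0, 310.0, 199.0]]
pegtips side [[636.0, 85.0, 199.0], [625.0, 172.0, 199.0], [592.0, 246.0, 199.0], [562.0, 316.0, 199.0]]
bottle [[767.0, -64.0, 0.0]] tape [[739.0, -210.0, 0.0]] sdr [[304.0, 145.0, 5.0], [329.0, 336.0, 5.0]]
```

```bash
python3 - <<'E'
from h import *
a=cv2.imread("pics/raw_a.png");b=cv2.imread("pics/raw_b.png")
q=lambda i,x0,y0,w,h,s:cv2.resize(i[y0:y0+h,x0:x0+w],None,fx=s,fy=s,interpolation=cv2.INTER_CUBIC)
top=np.hstack([q(a,165,180,100,75,4),q(b,250,115,100,75,4)])
bot=np.hstack([q(a,290,130,100,75,4),q(b,140,165,100,75,4)])
cv2.imwrite("pics/c.png",np.vstack([top,bot]))
E
```

```text
(no output)
```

View pics/c.png

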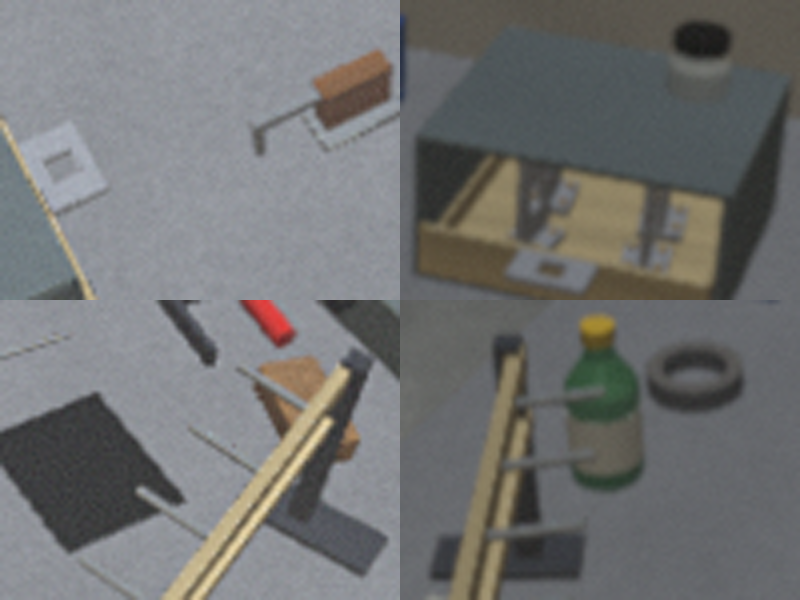

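Three of the cues agree well: mat centre ≈ (475,254), hole ≈ (472,-252), and hook handle ≈ (508,-10) with its prong toward -y. The roof corners are rougher, but the rack's four peg tips run from about (650,90) to (567,313). Next I'll hover between the hook and the lip for a close look.

```bash
cat >> h.py <<'E'
def rows(*targets,c=None):
    "targets (x,y,z,yawdeg[,..]) tool down -> increments from commanded pose c (or measured)"
    if c is None:
        s=ctrl.read_state(); p0=np.array(s["eef_pos"]); R0=R.from_euler("xyz",s["tool_rot"])
    else: p0=np.array(c[:3],float); R0=R.from_euler("xyz",[180,0,c[3]],degrees=True)
    for t in targets:
        d=R0.inv().apply(np.array(t[:3])-p0)/10; Rt=R.from_euler("xyz",[180,0,t[3]],degrees=True)
        w=(R0.inv()*Rt).as_rotvec(degrees=True); print(t,"->",np.r_[d,w].round(2).tolist())
E
python3 -c "
from h import *
rows((175.8,-625.8,340,15.7),(500,-80,340,89),(500,-80,230,90))"
```

```text
(175.8, -625.8, 340, 15.7) -> [-0.0, 0.04, -10.95, -0.1, 0.0, -0.01]
(500, -80, 340, 89) -> [45.97, -43.74, -10.88, -0.09, -0.06, -73.31]
(500, -80, 230, 90) -> [45.97, -43.72, 0.12, -0.09, -0.06, -74.31]
```

Call:
move_arm(increments=[[0,0,-5,0,0,0],[0,0,-10,0,0,0],[3,-3,-11,0,0,-6],[46,-43.7,-11,-0.1,0,-74.3],[46,-43.7,-11,-0.1,0,-74.3],[46,-43.7,-11,-0.1,0,-74.3],[46,-43.7,-11,-0.1,0,-74.3],[46,-43.7,-11,-0.1,0,-74.3],[46,-43.7,-11,-0.1,0,-74.3],[46,-43.7,-11,-0.1,0,-74.3],[46,-43.7,-11,-0.1,0,-74.3],[46,-43.7,-11,-0.1,0,-74.3],[46,-43.7,-11,-0.1,0,-74.3],[46,-43.7,-11,-0.1,0,-74.3],[46,-43.7,-11,-0.1,0,-74.3],[46,-43.7,-11,-0.1,0,-74.3],[46,-43.7,0,-0.1,0,-74.3],[46,-43.7,0,-0.1,0,-74.3],[46,-43.7,0,-0.1,0,-74.3],[46,-43.7,0,-0.1,0,-74.3]], grip=1)

```text
clock: 2.1
eef_pos: [499.3, -81.1, 230.3]
tool_rot: [-3.139, 0.001, 1.57]
force: [0.3, 0.7, 0.3]
width: 85.4
```

```bash
python3 - <<'E'
from h import *
s=ctrl.read_state();print(s["eef_pos"],s["tool_rot"],s["clock"])
shot("wrist","d.png",s=1.56)
E
```

```text
[499.29292907 -81.14546067 230.29690371] [-3.13896943e+00  5.31672232e-04  1.57016134e+00] 2.1
```

View pics/d.png

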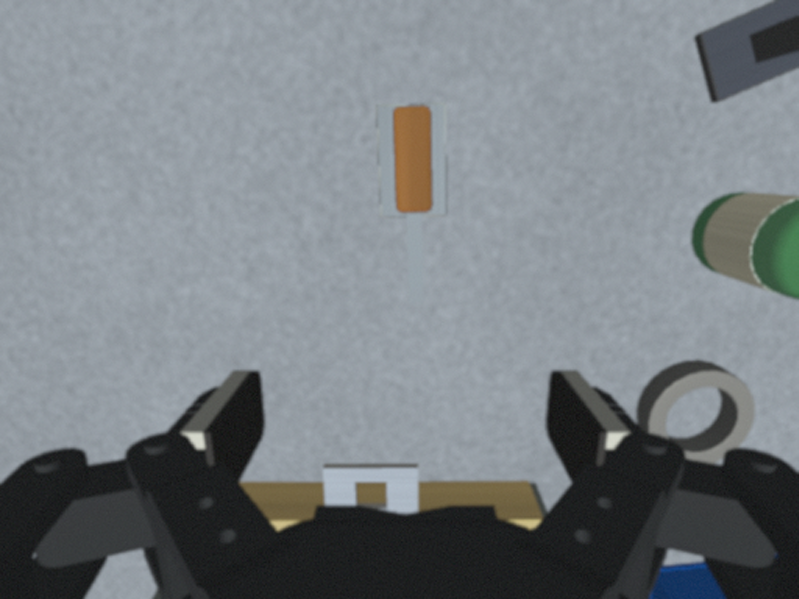

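The handle top spans (393–431, 107–212), the arm end is at (416,303), the hole's corners are (356,482) to (386,507), and the lip edge runs (323,466) to (418,466).

```bash
python3 - <<'E'
from h import *
S=1.56
f=lambda l,z: back("wrist",np.array(l)/S,z).round(1).tolist()
print("handle",f([(393,107),(431,107),(432,212),(396,212)],60))
print("foot",f([(380,98),(447,100),(446,213),(380,213)],8))
print("arm",f([(404,303),(428,303),(407,215),(427,215)],55))
print("hole",f([(356,482),(386,482),(386,507),(356,507)],62))
print("lip",f([(323,466),(418,466)],62))
print("panel top",f([(245,484),(533,485)],62))
print("tape",f([(697,405)],24),"bottle",f([(815,245)],150))
E
```

```text
handle [[494.9, 23.5, 60.0], [518.5, 23.5, 60.0], [520.0, -41.1, 60.0], [496.5, -41.1, 60.0]]
foot [[484.5, 35.7, 8.0], [532.8, 34.3, 8.0], [533.8, -46.5, 8.0], [483.5, -46.5, 8.0]]
arm [[501.7, -104.4, 55.0], [518.5, -104.4, 55.0], [503.7, -43.5, 55.0], [517.0, -43.5, 55.0]]
hole [[464.8, -245.1, 62.0], [487.8, -245.1, 62.0], [487.5, -267.9, 62.0], [464.1, -268.0, 62.0]]
lip [[440.2, -230.9, 62.0], [512.2, -230.9, 62.0]]
panel top [[379.2, -247.3, 62.0], [601.0, -248.4, 62.0]]
tape [[744.1, -201.3, 24.0]] bottle [[702.0, -48.1, 150.0]]
```

Hook origin ≈ (508,-8) with x pointing along -y. Hole centre ≈ (476,-256.5), and the 23–24 mm hole and 72 mm lip match the given sizes. I'll descend and grip now.

Call:
move_arm(increments=[[4,0.8,3,0,0,0],[7.2,0.8,7,0,0,0],[7.2,0.8,11,0,0,0],[7.2,0.8,15,0,0,0],[7.2,0.8,18,0,0,0],[7.2,0.8,19.5,0,0,0],[7.2,0.8,20.8,0,0,0],[7.2,0.8,20.8,0,0,0]])

```text
clock: 2.95
eef_pos: [510.1, -9.1, 23.5]
tool_rot: [3.139, 0.001, 1.57]
force: [-0.3, 0.3, 0.0]
width: 85.5
```

Call:
move_arm(increments=[[0,0,0,0,0,0],[0,0,0,0,0,0],[0,0,0,0,0,0],[0,0,0,0,0,0],[0,0,0,0,0,0],[0,0,0,0,0,0],[0,0,0,0,0,0],[0,0,0,0,0,0],[0,0,-2,0,0,0],[0,0,-4,0,0,0],[0,0,-6,0,0,0],[0,0,-7,0,0,0],[0,0,-7,0,0,0]], grip=-1)

```text
clock: 4.25
eef_pos: [509.5, -8.9, 94.3]
tool_rot: [3.138, 0.001, 1.57]
force: [0.4, -0.4, -3.9]
width: 23.4
```

```bash
python3 - <<'E'
from h import *
s=ctrl.read_state();print(s["eef_pos"],s["tool_rot"],s["clock"],s["width"],s["force"])
a=shot("wrist","x.png",s=1.56);b=shot("side","y.png",(200,100,360,300),3)
cv2.imwrite("pics/e.png",np.hstack([a[:,:,::-1][:, 200:600],b[:,:400,::-1]]))
E
```

```text
[509.53243621  -8.93351962  94.2660061 ] [3.13778500e+00 8.49700235e-04 1.57017131e+00] 4.25 23.401045710018103 [ 0.39383315 -0.43977072 -3.88492428]Traceback (most recent call last):
  File "<stdin>", line 4, in <module>
    return _nx.concatenate(arrs, 1, dtype=dtype, casting=casting)
           ~~~~~~~~~~~~~~~^^^^^^^^^^^^^^^^^^^^^^^^^^^^^^^^^^^^^^^
ValueError: all the input array dimensions except for the concatenation axis must match exactly, but along dimension 0, the array at index 0 has size 599 and the array at index 1 has size 600
```

The hook is gripped at 23.4 mm and lifts with -3.9 N, matching its weight. I'll carry the prong over the hole, then lower slowly.

Call:
move_arm(increments=[[-2,-0.5,0,0,0,0],[-5,-1.2,0,0,0,0],[-8,-2,0,0,0,0],[-11,-2.6,0,0,0,0],[-14,-3.1,0,0,0,0],[-15.8,-3.35,0,0,0,0],[-15.8,-3.35,0,0,0,0],[-15.8,-3.35,0,0,0,0],[-15.8,-3.35,0.5,0,0,0],[-15.8,-3.35,1,0,0,0],[-15.8,-3.35,1.5,0,0,0],[-15.8,-3.35,2,0,0,0],[-15.8,-3.35,2.5,0,0,0],[-15.8,-3.35,3,0,0,0],[-15.8,-3.35,3,0,0,0]])

```text
clock: 5.85
eef_pos: [474.7, -166.7, 62.6]
tool_rot: [3.142, 0.001, 1.571]
force: [-0.3, -0.1, -2.6]
width: 23.4
```

```bash
python3 - <<'E'
from h import *
s=ctrl.read_state();print(s["eef_pos"],s["tool_rot"],s["clock"],s["width"],s["force"])
a=shot("scene","x.png",(160,180,240,260),5);b=shot("side","y.png",(245,130,325,210),5)
cv2.imwrite("pics/e.png",np.hstack([a,b])[...,::-1])
E
```

```text
[ 474.73666226 -166.70250454   62.6488441 ] [3.14152294e+00 6.57606604e-04 1.57063054e+00] 5.85 23.37264828496577 [-0.27521929 -0.05643716 -2.63097085]
```

View pics/e.png

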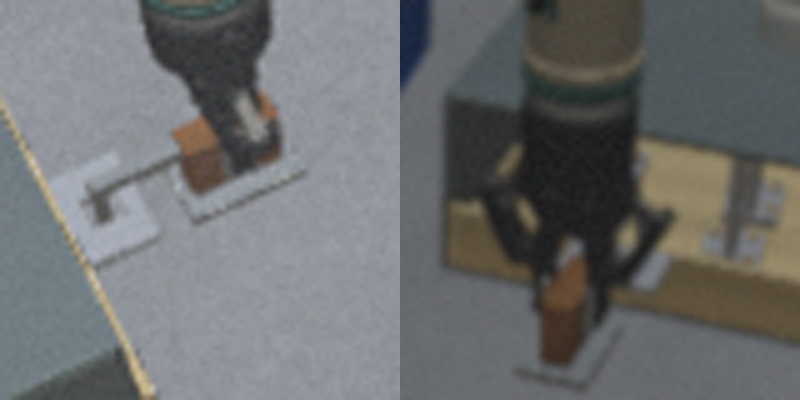

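The prong is in the hole with no contact force. I'll lower 10 mm more and pull along +y.

Call:
move_arm(increments=[[0,0,0.5,0,0,0],[0,0,1,0,0,0],[0,0,1,0,0,0],[0.5,0,1,0,0,0],[1,0,1,0,0,0],[2,0,1,0,0,0],[3.5,0,1,0,0,0],[5,0,1,0,0,0],[6.5,0,1,0,0,0],[8,0,1,0,0,0],[9.5,0,1,0,0,0],[11,0,1,0,0,0],[12.5,0,1,0,0,0],[14,0,1,0,0,0],[15.5,0,1,0,0,0],[17,0,1,0,0,0],[18,0,1,0,0,0],[18.8,0,1,0,0,0],[19.4,0,1,0,0,0],[19.4,0,1,0,0,0]])

```text
clock: 7.95
eef_pos: [475.3, 27.7, 53.2]
tool_rot: [3.14, 0.001, 1.571]
force: [0.2, 0.5, -3.3]
width: 23.2
```

```bash
python3 - <<'E'
from h import *
s=ctrl.read_state();print(s["eef_pos"],s["tool_rot"],s["clock"],s["width"],s["force"])
a=shot("scene","x.png",(130,140,258,268),4);b=shot("side","y.png",(220,110,320,238),4)
cv2.imwrite("pics/f.png",np.hstack([a[:512,:400],b[:512]])[...,::-1])
E
```

```text
[475.30012102  27.67312306  53.20422472] [3.14008473e+00 9.02338576e-04 1.57137273e+00] 7.95 23.248804157697165 [ 0.15264874  0.53963837 -3.25993756]
```

View pics/f.png

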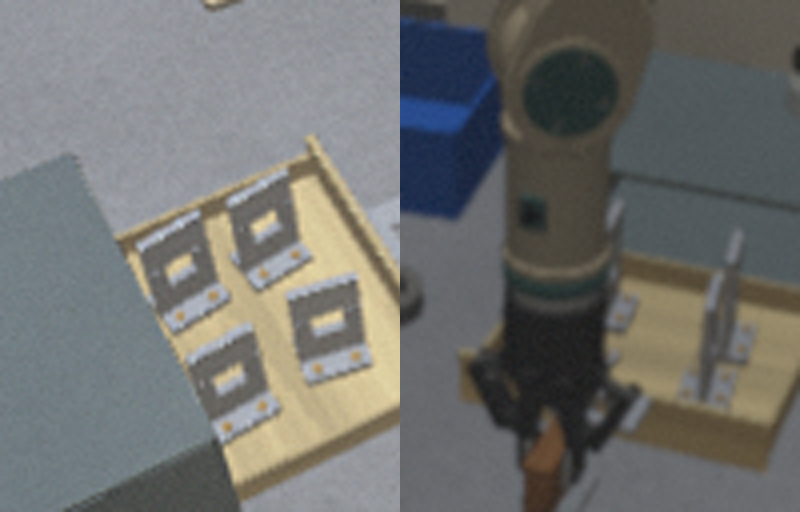

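The tray is out with all four jigs standing in it, in two rows. The prong stayed engaged and the slide should be about 187 mm. I'll lift the hook and set it on the mat.

Call:
move_arm(increments=[[-0.4,0,-1,0,0,0],[-0.4,0,-2.5,0,0,0],[-0.4,0,-4.5,0,0,0],[0,0,-6.5,0,0,0],[2,0,-6.5,0,0,0],[5,0,-6.5,0,0,0],[8.5,0,-6.5,0,0,0],[12,0,-6.5,0,0,0],[15.5,0,-6.5,0,0,0],[19,0,-6.5,0,0,0],[21.5,0,-6,0,0,0],[22.6,0,-4.5,0,0,0],[22.6,0,-2.5,0,0,0],[22.6,0,-0.5,0,0,0],[22.6,0,1,0,0,0],[22.6,0,2,0,0,0],[22.6,0,2.4,0,0,0],[22.6,0,2.4,0,0,0]])

```text
clock: 9.85
eef_pos: [475.4, 252.2, 28.8]
tool_rot: [3.141, 0.002, 1.57]
force: [0.6, -0.7, -2.6]
width: 23.1
```

```bash
python3 -c "
from h import *
s=ctrl.read_state();print(s['eef_pos'],s['tool_rot'],s['force'])"
```

```text
[475.38722315 252.19952317  28.79802082] [3.14073656e+00 1.72986983e-03 1.56961673e+00] [ 0.61296606 -0.7409663  -2.58445942]
```

Call:
move_arm(increments=[[0,0,0.12,0,0,0],[0,0,0.12,0,0,0]])

```text
clock: 10.05
eef_pos: [475.7, 253.1, 28.1]
tool_rot: [3.14, 0.001, 1.57]
force: [0.3, -0.9, -3.2]
width: 23.4
```

Call:
move_arm(increments=[[0,0,0,0,0,0],[0,0,0,0,0,0],[0,0,0,0,0,0],[0,0,0,0,0,0],[0,0,-2,0,0,0],[0,0,-5,0,0,0],[0,0,-10,0,0,0],[0,0,-15,0,0,0],[-5,0,-20,0,0,0],[-10,0,-22,0,0,0],[-15,0,-24,0,0,0],[-20,0,-26,0,0,0],[-25,0,-26,0,0,0],[-30,0,-26,0,0,0],[-35,0,-26,0,0,0],[-40,0,-26,0,0,0],[-45,0,-26,0,0,0],[-46.7,0,-26,0,0,0],[-46.7,0,-26,0,0,0],[-46.7,0,-26,0,0,0]], grip=0.1)

```text
clock: 12.05
eef_pos: [474.4, -214.5, 288.0]
tool_rot: [3.141, 0.001, 1.568]
force: [0.4, 1.0, 0.2]
width: 46.6
```

```bash
python3 - <<'E'
from h import *
s=ctrl.read_state();print(s["eef_pos"],s["tool_rot"],s["clock"],s["width"],s["force"])
shot("wrist","g.png",s=1.56)
E
```

```text
[ 474.37366768 -214.53767516  287.97452794] [3.14072655e+00 5.33620815e-04 1.56764643e+00] 12.05 46.64428555175096 [0.35833259 0.97519701 0.17757212]
```

View pics/g.png

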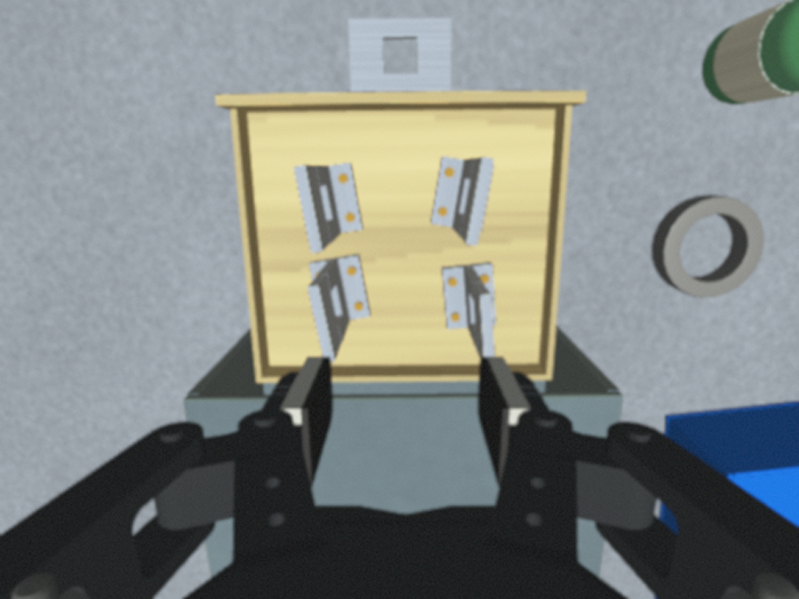

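The tray is fully out and shows four jigs, with plate tops near (301–317,166–249), (487–475,158–244), (315–333,287–355) and (487,290–355). An enlarged crop will give the exact edges.

```bash
python3 - <<'E'
from h import *
a=cv2.imread("pics/raw_g.png")
l=a[98:234,180:245];r=a[98:234,268:333]
cv2.imwrite("pics/h.png",cv2.resize(np.hstack([l,r]),None,fx=4.4,fy=4.4,interpolation=cv2.INTER_CUBIC))
S=1.56
f=lambda l,z: back("wrist",np.array(l)/S,z).round(1).tolist()
print("hole",f([(400.5,55)],62),"cab front roof",f([(188,396),(620,395)],150),"panel outer",f([(218,95),(584,92)],62))
E
```

```text
hole [[473.0, -67.0, 62.0]] cab front roof [[334.3, -288.2, 150.0], [616.6, -287.6, 150.0]] panel outer [[340.4, -93.0, 62.0], [606.1, -90.9, 62.0]]
```

View pics/h.png

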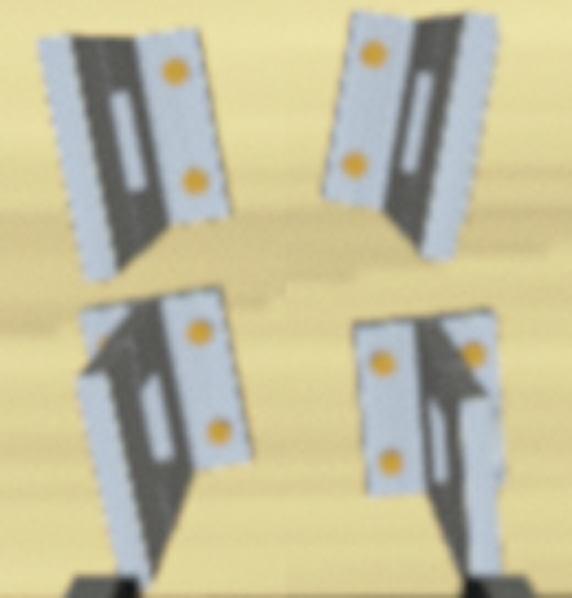

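```bash
cat >> h.py <<'E'
# jig corner names: T=top face, B=base top; signs (sx,sy)
def jigpts(p,keys,z0=18):
    c,s=np.cos(p[2]),np.sin(p[2]); o=[]
    for k,sx,sy in keys:
        x,y,z={"T":(4,28,105),"B":(22,28,10)}[k]; x*=sx;y*=sy
        o.append((p[0]+c*x-s*y,p[1]+s*x+c*y,z0+z))
    return np.array(o)
E
python3 - <<'E'
from h import *
from scipy.optimize import least_squares
st=ctrl.read_state(); cm=cam("wrist",st)
def px(u,v): return (180+u/4.4,98+v/4.4) if u<286 else (268+(u-286)/4.4,98+v/4.4)
J={"A":([("T",-1,1),("T",1,1),("T",1,-1),("T",-1,-1),("B",1,1),("B",1,-1)],[(37,38),(70,38),(118,272),(85,282),(198,28),(232,213)],(420,-140,0.15)),
"B":([("T",-1,1),("T",1,1),("T",1,-1),("T",-1,-1),("B",-1,1),("B",-1,-1)],[(465,15),(497,15),(457,258),(420,258),(352,14),(322,198)],(530,-140,-0.15)),
"C":([("T",-1,1),("T",1,1),("B",-1,1),("B",1,1),("B",1,-1)],[(78,378),(110,374),(82,307),(218,288),(252,460)],(420,-220,0.15)),
"D":([("T",-1,1),("T",1,1),("B",-1,1),("B",1,1),("B",-1,-1)],[(460,402),(488,395),(353,323),(490,310),(370,495)],(530,-220,0.05))}
for n,(k,u,g) in J.items():
    uv=np.array([px(*a) for a in u])
    r=least_squares(lambda p:(proj("wrist",jigpts((p[0],p[1],p[2]/100),k),cm)-uv).ravel(),[g[0],g[1],g[2]*100])
    print(n,r.x[:2].round(1),np.degrees(r.x[2]/100).round(1),"res",np.abs(r.fun).max().round(1))
E
```

```text
A [ 414.4 -170.7] 8.7 res 1.5
B [ 523.6 -166.1] -7.7 res 1.4
C [ 419.6 -248.1] 8.7 res 0.8
D [ 532.7 -253.9] 6.8 res 1.0
```

Jig fits are good (residuals ≤ 1.5 px). Next is one overhead look at the rack.

```bash
python3 -c "
from h import *
rows((640,175,420,113))"
```

```text
(640, 175, 420, 113) -> [38.79, 16.53, -13.17, 0.06, 0.01, -23.01]
```

Call:
move_arm(increments=[[3.9,1.7,-2,0,0,-3],[7.8,3.3,-4,0,0,-6],[12,5,-6,0,0,-9],[16,7,-8,0,0,-12],[20,8.5,-10,0,0,-15],[24,10,-12,0,0,-18],[28,12,-13.2,0,0,-21],[32,13.6,-13.2,0,0,-23],[36,15.3,-13.2,0,0,-23],[38.8,16.5,-13.2,0,0,-23],[38.8,16.5,-13.2,0,0,-23],[38.8,16.5,-13.2,0,0,-23],[38.8,16.5,-13.2,0,0,-23],[38.8,16.5,-13.2,0,0,-23]])

```text
clock: 13.5
eef_pos: [639.6, 173.2, 420.5]
tool_rot: [3.141, 0.002, 1.971]
force: [0.3, -0.3, 0.8]
width: 47.4
```

```bash
python3 - <<'E'
from h import *
s=ctrl.read_state();print(s["eef_pos"],s["tool_rot"],s["clock"],s["width"],s["force"])
shot("wrist","i.png",s=1.56)
E
```

```text
[639.57039901 173.21745196 420.51999909] [3.14065356e+00 2.36706609e-03 1.97061209e+00] 13.5 47.41534538621285 [ 0.29263417 -0.28104827  0.78247569]
```

View pics/i.png

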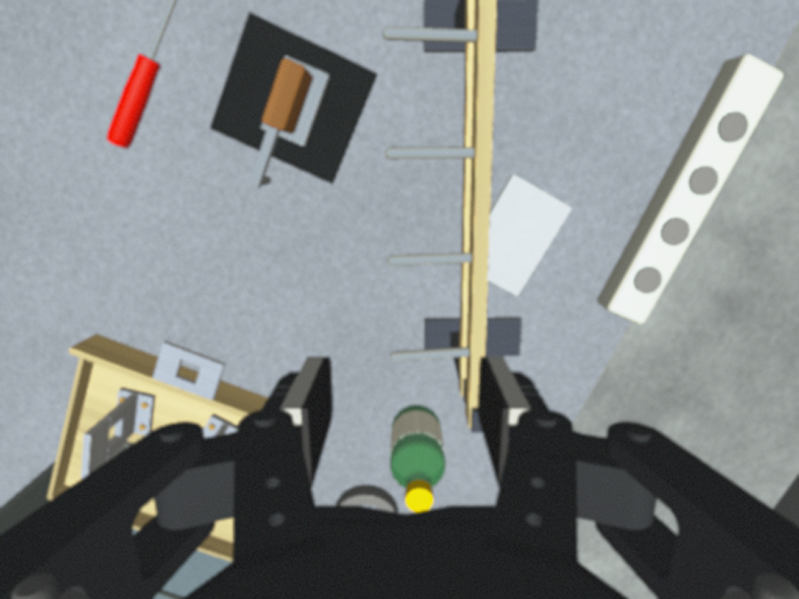

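The hook stands upright on the mat at (290,95). Peg tips are at (388,34), (388,152), (390,260) and (392,353), and their rail ends are near x≈471.

```bash
python3 - <<'E'
from h import *
from scipy.optimize import least_squares
S=1.56
tips=np.array([(387,34),(387,152.5),(389,260),(391,353)])/S
base=np.array([(475,36),(472,153),(470,258.5),(468,352)])/S
cm=cam("wrist")
T=back("wrist",tips,199.4,cm);print(T.round(1));print(back("wrist",base,190.1,cm).round(1))
print("spacing",np.linalg.norm(np.diff(T,axis=0),axis=1))
def P(p,off,z):
    c,s=np.cos(p[2]/100),np.sin(p[2]/100)
    return np.array([(p[0]+c*off-s*k,p[1]+s*off+c*k,z) for k in (120,40,-40,-120)])
def fun(p): return np.r_[(proj("wrist",P(p,-24,199.4),cm)-tips).ravel(),0.4*(proj("wrist",P(p,42,190.1),cm)-base)[:,1]]
r=least_squares(fun,[640,210,40]);print(r.x,np.degrees(r.x[2]/100),r.fun.round(1))
print("pegs",P(r.x,0,196).round(1))
print("mat hook handle",back("wrist",np.array([(285,58),(310,64),(264,128),(292,133)])/S,64).round(0).tolist())
E
```

```text
[[568.6 313.9 199.4]
 [598.8 240.7 199.4]
 [630.7 167.2 199.4]
 [661.7  96.3 199.4]]
[[625.6 339.3 190.1]
 [657.4 265.4 190.1]
 [690.1 191.7 190.1]
 [722.2 118.7 190.1]]
spacing [79.25901352 80.10362974 77.37321577]
[637.13389678 213.67233637  40.39006008] 23.141799768037863 [-0.3 -0.9  0.6 -0.1  0.1 -0.2 -0.4  1.8  0.  -0.1 -0.3 -0.2]
pegs [[590.  324.  196. ]
 [621.4 250.5 196. ]
 [652.9 176.9 196. ]
 [684.3 103.3 196. ]]
mat hook handle [[469.0, 286.0, 64.0], [493.0, 290.0, 64.0], [471.0, 217.0, 64.0], [498.0, 223.0, 64.0]]
```

The pegs fit within about 1 px: peg yaw is 23.1°, with points at (590,324), (621,250.5), (653,177) and (684,103). I'll fill the farthest peg first, starting with jig A.

```bash
python3 -c "
from h import *
rows((414.4,-170.7,210,98.7),(414.4,-170.7,94,98.7))
print('from A grasp')
rows((414.4,-170.7,245,98.7),(521,294.5,245,113.1),(521,294.5,219.5,113.1),(590,324,219.5,113.1),c=(414.4,-170.7,94,98.7))"
```

```text
(414.4, -170.7, 210, 98.7) -> [-22.87, -34.16, 21.07, 0.08, 0.12, 14.19]
(414.4, -170.7, 94, 98.7) -> [-22.84, -34.17, 32.67, 0.08, 0.12, 14.19]
from A grasp
(414.4, -170.7, 245, 98.7) -> [0.0, 0.0, -15.1, 0.0, 0.0, 0.0]
(521, 294.5, 245, 113.1) -> [44.37, 17.57, -15.1, 0.0, 0.0, -14.4]
(521, 294.5, 219.5, 113.1) -> [44.37, 17.57, -12.55, 0.0, 0.0, -14.4]
(590, 324, 219.5, 113.1) -> [46.24, 24.84, -12.55, 0.0, 0.0, -14.4]
```

Call:
move_arm(increments=[[-2.8,-4.2,1,0,0,2],[-5.6,-8.3,3,0,0,4],[-8.4,-12.5,6,0,0,6],[-11.2,-16.7,9,0,0,8],[-14,-20.9,12,0,0,10],[-16.8,-25,15,0,0,12],[-19.6,-29.2,18,0,0,14.2],[-22,-32.8,20,0,0,14.2],[-22.9,-34.2,21,0,0,14.2],[-22.9,-34.2,22,0,0,14.2],[-22.9,-34.2,25,0,0,14.2],[-22.9,-34.2,29,0,0,14.2],[-22.9,-34.2,31.5,0,0,14.2],[-22.9,-34.2,32.7,0,0,14.2],[-22.9,-34.2,32.7,0,0,14.2]])

```text
clock: 15.05
eef_pos: [413.6, -170.4, 92.0]
tool_rot: [-3.14, 0.0, 1.723]
force: [-0.9, -0.6, -0.4]
width: 47.1
```

Call:
move_arm(increments=[[0,0,0,0,0,0],[0,0,0,0,0,0],[0,0,0,0,0,0],[0,0,0,0,0,0],[0,0,0,0,0,0],[0,0,0,0,0,0],[0,0,0,0,0,0]], grip=-1)

```text
clock: 15.75
eef_pos: [415.1, -170.4, 93.6]
tool_rot: [3.14, 0.002, 1.724]
force: [-0.9, 0.1, 6.7]
width: 6.9
```

```bash
python3 -c "
from h import *
s=ctrl.read_state();print(s['eef_pos'],s['tool_rot'],s['force'],s['width'])
shot('wrist','j.png',s=1.2)
rows((414.4,-170.7,245,98.7),(521,294.5,245,113.1),(521,294.5,219.5,113.1),(590,324,219.5,113.1))"
```

```text
[ 415.10139254 -170.41801805   93.63650878] [3.13973926e+00 1.83522413e-03 1.72413419e+00] [-0.90323491  0.11662108  6.66421675] 6.92919998743144
(414.4, -170.7, 245, 98.7) -> [-0.04, -0.05, -15.13, 0.11, 0.11, 0.08]
(521, 294.5, 245, 113.1) -> [44.31, 17.59, -15.18, 0.1, 0.12, -14.32]
(521, 294.5, 219.5, 113.1) -> [44.31, 17.58, -12.63, 0.1, 0.12, -14.32]
(590, 324, 219.5, 113.1) -> [46.17, 24.85, -12.62, 0.1, 0.12, -14.32]
```

View pics/j.png

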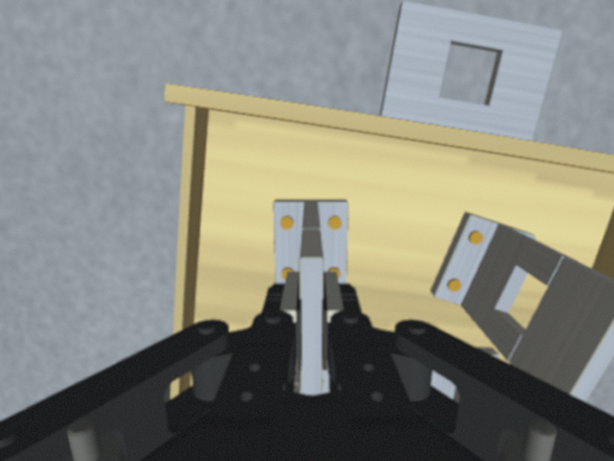

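Jig A is gripped square. I'll check how well it's centred in the jaws while lifting it.

Call:
move_arm(increments=[[0,0,-1,0,0,0],[0,0,-3,0,0,0],[0,0,-6,0,0,0],[0,0,-9,0,0,0],[0,0,-12,0,0,0],[0,0,-15.1,0,0,0],[3,1.2,-15.1,0,0,-2],[7,2.8,-15.1,0,0,-4],[11,4.4,-15.1,0,0,-6],[15,6,-15.1,0,0,-8],[19,7.6,-15.1,0,0,-10],[23,9.1,-15.1,0,0,-12],[27,10.7,-15.1,0,0,-13.5],[31,12.3,-15.1,0,0,-14.3],[35,13.9,-15.1,0,0,-14.3],[39,15.5,-15.1,0,0,-14.3],[42,16.7,-15.1,0,0,-14.3],[44.3,17.6,-15.1,0,0,-14.3],[44.3,17.6,-14,0,0,-14.3],[44.3,17.6,-12.7,0,0,-14.3]])

```text
clock: 17.8
eef_pos: [520.6, 294.7, 219.5]
tool_rot: [3.141, 0.002, 1.975]
force: [-0.7, -0.6, -1.4]
width: 6.8
```

```bash
python3 -c "
from h import *
s=ctrl.read_state();print(s['eef_pos'],s['tool_rot'],s['force'],s['width'])
shot('wrist','k0.png')
# jig top near corner in tool frame: expect x=+28 z=-29
K,d,T=cam('wrist'); C=np.array(eyes.calibration('wrist')['tool_from_camera'])
for x in (24,28,32): print(x,proj('wrist',[(x,4,-29.4),(x,-4,-29.4)],(K,d,C))*1.2)
rows((590,324,219.5,113.1),(590,324,208.5,113.1))
shot('scene','x.png',(270,100,398,228),4.6)"
```

```text
[520.57286335 294.66689922 219.51337774] [3.14076479e+00 1.69919615e-03 1.97479750e+00] [-0.73081964 -0.56337416 -1.36420851] 6.81615864449259
24 [[319.62470931 265.55829129]
 [295.37270033 265.54717822]]
28 [[319.7056036  254.08261852]
 [295.23576622 254.07176737]]
32 [[319.78743813 242.39811399]
 [295.09733756 242.38754486]]
(590, 324, 219.5, 113.1) -> [0.14, 7.73, -0.32, -0.25, 0.18, -0.03]
(590, 324, 208.5, 113.1) -> [0.15, 7.74, 0.78, -0.25, 0.18, -0.03]
```

View pics/x.png

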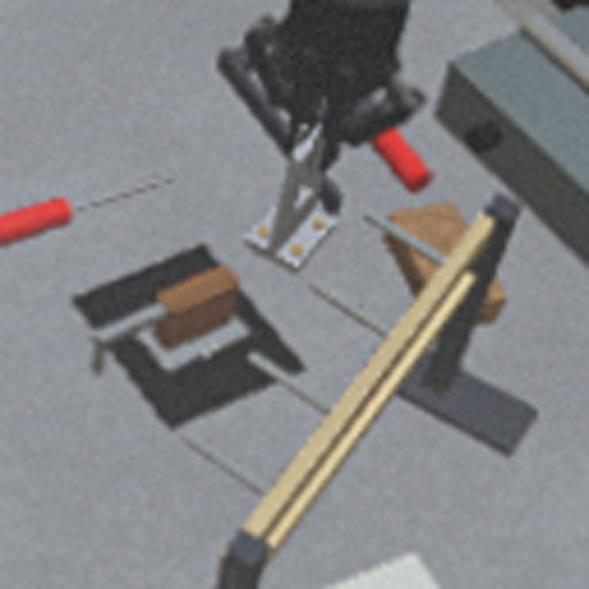

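Jig A is held plumb and centred within about 1 mm, facing peg 4 (the far end). Inserting now.

Call:
move_arm(increments=[[0,0,0,0,0,0],[0,0,0,0,0,0],[0,1,0,0,0,0],[0,2,0,0,0,0],[0,3,0,0,0,0],[0,4,0,0,0,0],[0,5,0,0,0,0],[0,6,0,0,0,0],[0,7,0,0,0,0],[0,7.5,0,0,0,0],[0,7.5,0,0,0,0],[0,7.5,0,0,0,0]])

```text
clock: 19.1
eef_pos: [589.6, 324.0, 219.6]
tool_rot: [3.142, 0.001, 1.974]
force: [-0.2, 0.1, -1.8]
width: 7.1
```

```bash
python3 -c "
from h import *
s=ctrl.read_state();print(s['eef_pos'],s['tool_rot'],s['force'],s['width'])
a=shot('scene','x.png',(290,110,380,190),4.4);b=shot('side','y.png',(130,160,220,240),4.4)
cv2.imwrite('pics/k.png',np.hstack([a,b])[...,::-1])"
```

```text
[589.58108822 323.95328712 219.60919161] [3.14158967e+00 1.37832198e-03 1.97387482e+00] [-0.24031583  0.10008291 -1.80028898] 7.079532296594868
```

View pics/k.png

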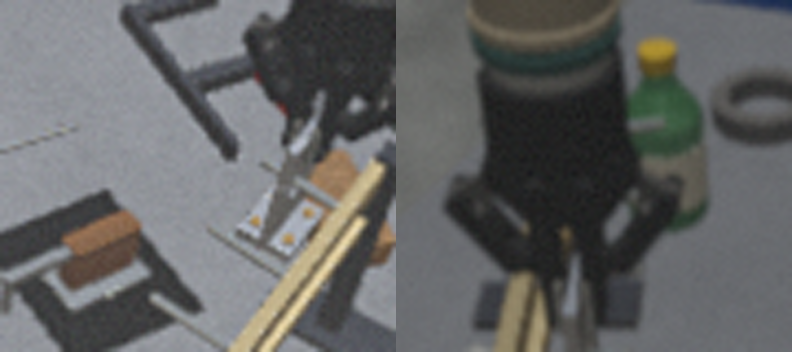

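The peg is through the window with no contact force. Lowering next.

Call:
move_arm(increments=[[0,0,0.3,0,0,0],[0,0,0.6,0,0,0],[0,0,0.9,0,0,0],[0,0,1.1,0,0,0],[0,0,1.1,0,0,0],[0,0,1.1,0,0,0]])

```text
clock: 19.8
eef_pos: [589.9, 324.0, 208.8]
tool_rot: [3.141, 0.001, 1.974]
force: [-0.6, 0.5, -0.4]
width: 7.1
```

Call:
move_arm(increments=[[0,0,0,0,0,0],[0,0,0,0,0,0],[0,0,0,0,0,0],[0,0,0,0,0,0],[0,0,-0.5,0,0,0],[0,0,-1.5,0,0,0],[0,0,-3,0,0,0],[0,0,-5,0,0,0],[0,0,-8,0,0,0],[0,0,-8,0,0,0]], grip=-0.55)

```text
clock: 20.8
eef_pos: [591.9, 326.1, 295.1]
tool_rot: [3.131, -0.001, 1.974]
force: [-0.2, -0.1, 0.1]
width: 19.3
```

```bash
python3 -c "
from h import *
s=ctrl.read_state();print(s['eef_pos'],s['tool_rot'],s['force'],s['width'])
shot('wrist','l0.png')
a=shot('scene','x.png',(290,110,380,190),4.4);b=shot('side','y.png',(130,160,220,240),4.4)
cv2.imwrite('pics/l.png',np.hstack([a,b])[...,::-1])
rows((523.6,-166.1,230,82.3),(523.6,-166.1,94,82.3))
rows((523.6,-166.1,245,82.3),(552.4,221.1,245,113.1),(552.4,221.1,219.5,113.1),(621.4,250.5,219.5,113.1),c=(523.6,-166.1,94,82.3))"
```

```text
[591.91272506 326.0642734  295.07526956] [ 3.13097688e+00 -5.39717409e-04  1.97352942e+00] [-0.22058756 -0.13421989  0.0916801 ] 19.286546259561476
(523.6, -166.1, 230, 82.3) -> [-42.48, -25.32, 5.98, 0.11, 0.06, 30.79]
(523.6, -166.1, 94, 82.3) -> [-42.46, -25.34, 19.58, 0.11, 0.06, 30.79]
(523.6, -166.1, 245, 82.3) -> [0.0, 0.0, -15.1, 0.0, 0.0, 0.0]
(552.4, 221.1, 245, 113.1) -> [38.76, -2.33, -15.1, 0.0, 0.0, -30.8]
(552.4, 221.1, 219.5, 113.1) -> [38.76, -2.33, -12.55, 0.0, 0.0, -30.8]
(621.4, 250.5, 219.5, 113.1) -> [42.59, 4.11, -12.55, 0.0, 0.0, -30.8]
```

View pics/l.png

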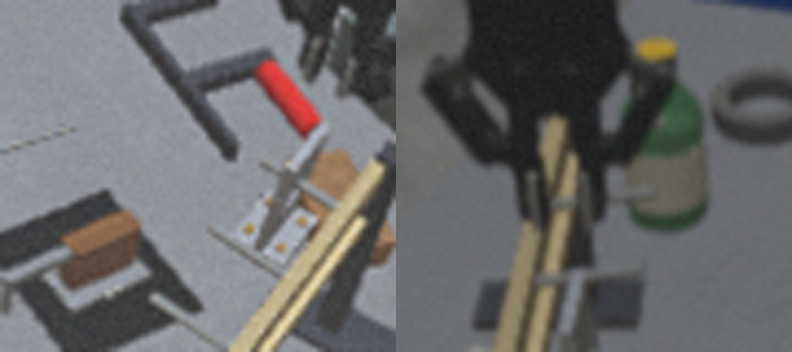

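Jig A hangs freely on the far peg, and 9 pictures have been viewed so far. On to jig B.

Call:
move_arm(increments=[[-4,-2.4,0,0,0,3],[-8,-4.8,0,0,0,6],[-12,-7.2,0,0,0,9],[-16,-9.6,0,0,0,12],[-20,-12,0,0,0,15],[-24,-14.3,1,0,0,18],[-28,-16.7,2,0,0,21],[-32,-19.1,3,0,0,24],[-36,-21.5,4,0,0,27],[-40,-23.8,5,0,0,30.8],[-42.5,-25.3,6,0,0,30.8],[-42.5,-25.3,6,0,0,30.8],[-42.5,-25.3,9,0,0,30.8],[-42.5,-25.3,13,0,0,30.8],[-42.5,-25.3,16,0,0,30.8],[-42.5,-25.3,18,0,0,30.8],[-42.5,-25.3,19.5,0,0,30.8],[-42.5,-25.3,19.5,0,0,30.8],[-42.5,-25.3,19.5,0,0,30.8]], grip=0.1)

```text
clock: 22.85
eef_pos: [524.0, -165.5, 94.2]
tool_rot: [3.141, 0.0, 1.437]
force: [-0.5, -0.4, 0.7]
width: 46.9
```

Call:
move_arm(increments=[[0,0,0,0,0,0],[0,0,0,0,0,0],[0,0,0,0,0,0],[0,0,0,0,0,0],[0,0,0,0,0,0],[0,0,0,0,0,0],[0,0,0,0,0,0]], grip=-1)

```text
clock: 23.55
eef_pos: [524.3, -166.3, 94.9]
tool_rot: [3.139, 0.001, 1.436]
force: [-1.0, 0.6, 5.6]
width: 6.7
```

```bash
python3 -c "
from h import *
s=ctrl.read_state();print(s['eef_pos'],s['tool_rot'],s['force'],s['width'])
shot('wrist','m.png')
rows((523.6,-166.1,245,82.3),(552.4,221.1,245,113.1),(552.4,221.1,219.5,113.1),(621.4,250.5,219.5,113.1))
# corner detection: brightness profile down column of plate top
im=cv2.imread('pics/m.png').astype(int); print([(r,int(im[r,255:265].mean())) for r in range(196,232,3)])
im=cv2.imread('pics/raw_j.png').astype(int); print('A',[(r,int(im[r,255:265].mean())) for r in range(196,232,3)])"
```

```text
[ 524.25107177 -166.32312693   94.86303918] [3.13942814e+00 9.31275780e-04 1.43612307e+00] [-1.01042609  0.60210818  5.60021195] 6.728117272245281
(523.6, -166.1, 245, 82.3) -> [-0.0, -0.04, -15.01, 0.12, 0.05, -0.01]
(552.4, 221.1, 245, 113.1) -> [38.75, -2.38, -15.06, 0.11, 0.09, -30.81]
(552.4, 221.1, 219.5, 113.1) -> [38.76, -2.39, -12.51, 0.11, 0.09, -30.81]
(621.4, 250.5, 219.5, 113.1) -> [42.6, 4.06, -12.49, 0.11, 0.09, -30.81]
[(196, 86), (199, 88), (202, 88), (205, 87), (208, 87), (211, 87), (214, 120), (217, 174), (220, 176), (223, 176), (226, 176), (229, 175)]
A [(196, 90), (199, 91), (202, 91), (205, 91), (208, 91), (211, 90), (214, 139), (217, 181), (220, 181), (223, 182), (226, 182), (229, 182)]
```

B is centred exactly as A was (edge at row 214). Transporting.

Call:
move_arm(increments=[[0,0,-1,0,0,0],[0,0,-3,0,0,0],[0,0,-6,0,0,0],[0,0,-9,0,0,0],[0,0,-12,0,0,0],[0,0,-15,0,0,0],[3,-0.2,-15,0,0,-3],[7,-0.4,-15,0,0,-6],[11,-0.7,-15,0,0,-9],[15,-0.9,-15,0,0,-12],[19,-1.2,-15,0,0,-15],[23,-1.4,-15,0,0,-18],[27,-1.7,-15,0,0,-22],[31,-1.9,-15,0,0,-26],[35,-2.1,-15,0,0,-29],[37.5,-2.3,-15,0,0,-30.8],[38.8,-2.4,-14.5,0,0,-30.8],[38.8,-2.4,-13.5,0,0,-30.8],[38.8,-2.4,-12.6,0,0,-30.8],[38.8,-2.4,-12.6,0,0,-30.8]])

```text
clock: 25.6
eef_pos: [551.3, 218.1, 217.7]
tool_rot: [-3.137, 0.003, 1.971]
force: [0.1, -0.0, -1.6]
width: 7.0
```

```bash
python3 -c "
from h import *
s=ctrl.read_state();print(s['eef_pos'],s['tool_rot'],s['force'],s['width'])
rows((621.4,250.5,219.5,113.1))"
```

```text
[551.27471337 218.08433847 217.68548258] [-3.13749728  0.00340026  1.97064084] [ 0.12082879 -0.02190623 -1.61431372] 7.020730488154994
(621.4, 250.5, 219.5, 113.1) -> [0.26, 7.72, -0.21, -0.23, 0.19, -0.19]
```

Call:
move_arm(increments=[[0,0,0,0,0,0],[0,0,0,0,0,0],[0,1,0,0,0,0],[0,2,0,0,0,0],[0,3,0,0,0,0],[0,4,0,0,0,0],[0,5,0,0,0,0],[0,6,0,0,0,0],[0,7,0,0,0,0],[0,7.5,0,0,0,0],[0,7.5,0,0,0,0],[0,7.5,0,0,0,0]])

```text
clock: 26.8
eef_pos: [620.8, 250.9, 219.7]
tool_rot: [-3.142, 0.001, 1.974]
force: [1.1, 0.7, -1.7]
width: 6.7
```

Call:
move_arm(increments=[[0,0,0.3,0,0,0],[0,0,0.6,0,0,0],[0,0,0.9,0,0,0],[0,0,1.1,0,0,0],[0,0,1.1,0,0,0],[0,0,1.1,0,0,0]])

```text
clock: 27.4
eef_pos: [621.1, 250.9, 208.9]
tool_rot: [3.141, 0.001, 1.974]
force: [1.3, -0.1, -1.9]
width: 7.1
```

B shows no weight transfer yet, so I'll look before releasing.

```bash
python3 -c "
from h import *
s=ctrl.read_state();print(s['eef_pos'],s['tool_rot'],s['force'],s['width'])
a=shot('scene','x.png',(290,120,380,200),4.4);b=shot('side','y.png',(130,160,220,240),4.4)
cv2.imwrite('pics/n.png',np.hstack([a,b])[...,::-1])"
```

```text
[621.12978387 250.88848358 208.9337137 ] [3.14078055e+00 1.41605048e-03 1.97369913e+00] [ 1.27177635 -0.13530205 -1.91211896] 7.072685405102282
```

View pics/n.png

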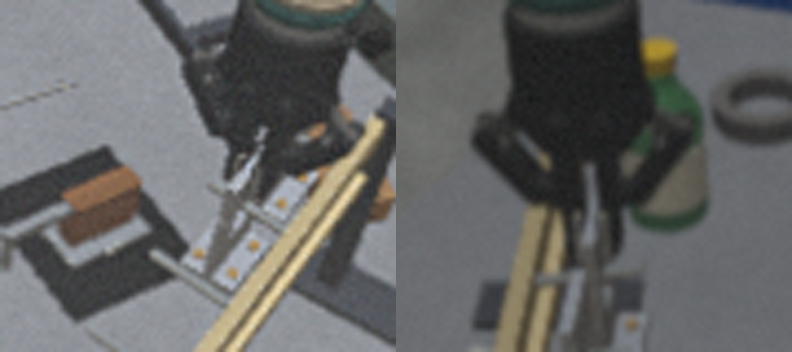

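The peg visibly passes through B's window. I'll lower 2 mm more, then release.

Call:
move_arm(increments=[[0,0,0.1,0,0,0],[0,0,0.2,0,0,0],[0,0,0.2,0,0,0]])

```text
clock: 27.8
eef_pos: [621.3, 251.0, 208.2]
tool_rot: [3.14, 0.002, 1.974]
force: [-1.4, -1.8, 4.4]
width: 6.9
```

Call:
move_arm(increments=[[0,0,0,0,0,0],[0,0,0,0,0,0],[0,0,0,0,0,0],[0,0,0,0,0,0],[0,0,-0.5,0,0,0],[0,0,-1.5,0,0,0],[0,0,-3,0,0,0],[0,0,-5,0,0,0],[0,0,-8,0,0,0],[0,0,-8,0,0,0],[0,0,-8,0,0,0]], grip=-0.55)

```text
clock: 28.9
eef_pos: [621.6, 251.4, 289.0]
tool_rot: [3.138, 0.001, 1.974]
force: [0.3, -0.4, 0.3]
width: 19.1
```

```bash
python3 -c "
from h import *
s=ctrl.read_state();print(s['eef_pos'],s['tool_rot'],s['force'],s['width'])
rows((419.6,-248.1,230,98.7),(419.6,-248.1,94.5,98.7))
rows((583.9,147.4,245,113.1),(652.9,176.9,245,113.1),c=(419.6,-248.1,94.5,98.7))
rows((532.7,-253.9,230,96.8),(532.7,-253.9,94.5,96.8),c=(652.9,176.9,289,113.1))
rows((615.3,73.8,245,113.1),(684.3,103.3,245,113.1),c=(532.7,-253.9,94.5,96.8))"
```

```text
[621.57544901 251.38625565 288.97885384] [3.13764903e+00 1.43422629e-03 1.97366171e+00] [ 0.34451298 -0.39972513  0.31128958] 19.113224403551676
(419.6, -248.1, 230, 98.7) -> [-38.02, -38.19, 5.8, 0.24, 0.05, 14.38]
(419.6, -248.1, 94.5, 98.7) -> [-38.0, -38.24, 19.35, 0.24, 0.05, 14.38]
(583.9, 147.4, 245, 113.1) -> [36.61, 22.22, -15.05, 0.0, 0.0, -14.4]
(652.9, 176.9, 245, 113.1) -> [38.48, 29.49, -15.05, 0.0, 0.0, -14.4]
(532.7, -253.9, 230, 96.8) -> [-34.91, -27.96, 5.9, 0.0, -0.0, 16.3]
(532.7, -253.9, 94.5, 96.8) -> [-34.91, -27.96, 19.45, 0.0, -0.0, 16.3]
(615.3, 73.8, 245, 113.1) -> [31.56, 12.08, -15.05, -0.0, 0.0, -16.3]
(684.3, 103.3, 245, 113.1) -> [33.67, 19.28, -15.05, -0.0, 0.0, -16.3]
```

Contact was made at 4.4 N, then I released and lifted. Next is jig C.

Call:
move_arm(increments=[[-3.5,-3.5,0,0,0,2],[-7,-7,0,0,0,4],[-10.5,-10.5,0,0,0,6],[-14,-14,0,0,0,8],[-17.5,-17.6,0,0,0,10],[-21,-21.1,1,0,0,12],[-24.5,-24.6,2,0,0,14.4],[-28,-28.1,3,0,0,14.4],[-31.5,-31.6,4,0,0,14.4],[-35,-35.1,5,0,0,14.4],[-38,-38.2,6,0,0,14.4],[-38,-38.2,6,0,0,14.4],[-38,-38.2,9,0,0,14.4],[-38,-38.2,13,0,0,14.4],[-38,-38.2,16,0,0,14.4],[-38,-38.2,18,0,0,14.4],[-38,-38.2,19.4,0,0,14.4],[-38,-38.2,19.4,0,0,14.4],[-38,-38.2,19.4,0,0,14.4]], grip=0.1)

```text
clock: 30.8
eef_pos: [419.0, -248.1, 93.2]
tool_rot: [3.141, 0.001, 1.723]
force: [-0.2, 0.3, 0.8]
width: 46.8
```

Call:
move_arm(increments=[[0,0,0,0,0,0],[0,0,0,0,0,0],[0,0,0,0,0,0],[0,0,0,0,0,0],[0,0,0,0,0,0],[0,0,0,0,0,0],[0,0,0,0,0,0]], grip=-1)

```text
clock: 31.5
eef_pos: [419.0, -248.8, 93.6]
tool_rot: [3.14, 0.002, 1.722]
force: [-0.1, 0.0, 6.4]
width: 6.9
```

```bash
cat > chk.py <<'E'
from h import *
s=ctrl.read_state();print(s['eef_pos'],s['tool_rot'],s['force'],s['width'])
shot('wrist','m.png')
im=cv2.imread('pics/m.png').astype(int); print([(r,int(im[r,255:265].mean())) for r in range(196,232,3)])
E
python3 chk.py
```

```text
[ 419.02026517 -248.75727941   93.61365771] [3.14008581e+00 1.72572827e-03 1.72220866e+00] [-0.0770682   0.02667175  6.36349924] 6.949585597626383
[(196, 90), (199, 91), (202, 92), (205, 91), (208, 91), (211, 93), (214, 170), (217, 182), (220, 182), (223, 182), (226, 183), (229, 183)]
```

Call:
move_arm(increments=[[0,0,-1,0,0,0],[0,0,-3,0,0,0],[0,0,-6,0,0,0],[0,0,-9,0,0,0],[0,0,-12,0,0,0],[0,0,-15,0,0,0],[3,1.8,-15,0,0,-1.5],[7,4.3,-15,0,0,-3],[11,6.7,-15,0,0,-5],[15,9.1,-15,0,0,-7],[19,11.5,-15,0,0,-9],[23,14,-15,0,0,-11],[27,16.4,-15,0,0,-13],[31,18.8,-15,0,0,-14.4],[34.5,20.9,-15,0,0,-14.4],[36.6,22.2,-14.7,0,0,-14.4],[36.6,22.2,-13.5,0,0,-14.4],[36.6,22.2,-12.6,0,0,-14.4],[36.6,22.2,-12.6,0,0,-14.4],[36.6,22.2,-12.6,0,0,-14.4]])

```text
clock: 33.55
eef_pos: [582.5, 145.0, 218.8]
tool_rot: [-3.141, 0.002, 1.972]
force: [0.3, 0.4, -1.9]
width: 7.2
```

Call:
move_arm(increments=[[0,0,0,0,0,0],[0,0,0,0,0,0]])

```text
clock: 33.75
eef_pos: [583.2, 146.3, 219.6]
tool_rot: [3.14, 0.002, 1.973]
force: [-0.0, 0.9, -1.3]
width: 7.1
```

Call:
move_arm(increments=[[0.1,0,0,0,0,0],[0.1,1,0,0,0,0],[0.1,2,0,0,0,0],[0.1,3,0,0,0,0],[0.1,4,0,0,0,0],[0.1,5,0,0,0,0],[0.1,6,0,0,0,0],[0.1,7,0,0,0,0],[0.1,7.6,0,0,0,0],[0.1,7.6,0,0,0,0],[0.1,7.6,0,0,0,0]])

```text
clock: 34.85
eef_pos: [652.1, 177.6, 218.8]
tool_rot: [-3.142, 0.001, 1.974]
force: [-0.0, -0.0, -1.3]
width: 7.0
```

Call:
move_arm(increments=[[0,0,0.3,0,0,0],[0,0,0.6,0,0,0],[0,0,0.9,0,0,0],[0,0,1.1,0,0,0],[0,0,1.2,0,0,0],[0,0,1.2,0,0,0]])

```text
clock: 35.45
eef_pos: [652.4, 177.5, 207.4]
tool_rot: [3.141, 0.002, 1.974]
force: [-0.6, -0.2, 0.9]
width: 7.2
```

Contact shows as +2 N relief. I'll release and go for D.

Call:
move_arm(increments=[[0,0,0,0,0,0],[0,0,0,0,0,0],[0,0,0,0,0,0],[0,0,0,0,0,0],[0,0,-0.5,0,0,0],[0,0,-1.5,0,0,0],[0,0,-3,0,0,0],[0,0,-5,0,0,0],[0,0,-8,0,0,0],[0,0,-8,0,0,0],[0,0,-8,0,0,0]], grip=-0.55)

```text
clock: 36.55
eef_pos: [652.9, 178.0, 289.1]
tool_rot: [3.138, 0.002, 1.974]
force: [-0.6, -0.7, 0.2]
width: 19.2
```

```bash
python3 -c "
from h import *
s=ctrl.read_state();print(s['eef_pos'],s['force'],s['width'])
a=shot('scene','x.png',(290,120,380,200),4.4);b=shot('side','y.png',(130,160,220,240),4.4)
cv2.imwrite('pics/o.png',np.hstack([a,b])[...,::-1])
rows((532.7,-253.9,230,96.8),(532.7,-253.9,94.3,96.8))"
```

```text
[652.89742547 178.01469684 289.13041975] [-0.63012282 -0.74125081  0.20684968] 19.247427466444407
(532.7, -253.9, 230, 96.8) -> [-34.99, -27.89, 5.75, 0.02, 0.09, 16.29]
(532.7, -253.9, 94.3, 96.8) -> [-34.97, -27.89, 19.32, 0.02, 0.09, 16.29]
```

View pics/o.png

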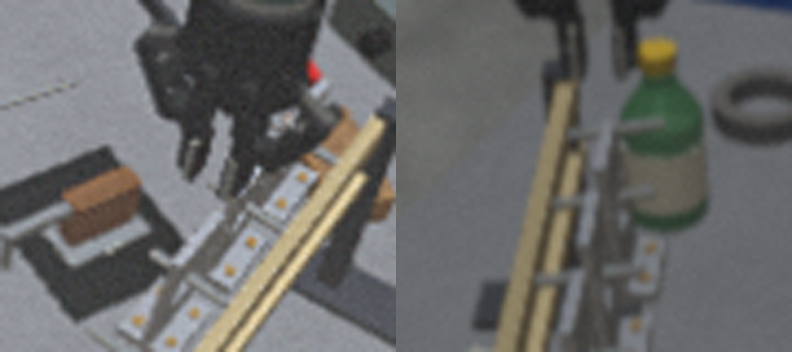

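Three jigs are hanging on their pegs. Next is jig D.

Call:
move_arm(increments=[[-3.5,-2.8,0,0,0,2],[-7,-5.6,0,0,0,4],[-10.5,-8.4,0,0,0,6],[-14,-11.2,0,0,0,8],[-17.5,-14,0,0,0,10],[-21,-16.7,1,0,0,12],[-24.5,-19.5,2,0,0,14],[-28,-22.3,3,0,0,16.3],[-31.5,-25.1,4,0,0,16.3],[-35,-27.9,5,0,0,16.3],[-35,-27.9,6,0,0,16.3],[-35,-27.9,6,0,0,16.3],[-35,-27.9,9,0,0,16.3],[-35,-27.9,13,0,0,16.3],[-35,-27.9,16,0,0,16.3],[-35,-27.9,18,0,0,16.3],[-35,-27.9,19.3,0,0,16.3],[-35,-27.9,19.3,0,0,16.3],[-35,-27.9,19.3,0,0,16.3]], grip=0.1)

```text
clock: 38.55
eef_pos: [534.2, -253.1, 95.1]
tool_rot: [3.139, 0.001, 1.69]
force: [-0.2, -0.1, 0.7]
width: 46.9
```

Call:
move_arm(increments=[[0,0,0,0,0,0],[0,0,0,0,0,0],[0,0,0,0,0,0],[0,0,0,0,0,0],[0,0,0,0,0,0],[0,0,0,0,0,0],[0,0,0,0,0,0]], grip=-1)

```text
clock: 39.25
eef_pos: [533.4, -254.1, 95.0]
tool_rot: [3.14, 0.002, 1.689]
force: [-1.4, 0.0, 5.3]
width: 6.9
```

```bash
python3 chk.py; python3 -c "
from h import *
rows((615.3,73.8,245,113.1))"
```

```text
[ 533.39979396 -254.12160062   94.95343272] [3.13983116e+00 1.73235175e-03 1.68905414e+00] [-1.42275843  0.0444636   5.28071347] 6.932066017623426
[(196, 88), (199, 89), (202, 89), (205, 88), (208, 88), (211, 89), (214, 110), (217, 176), (220, 178), (223, 178), (226, 179), (229, 178)]
(615.3, 73.8, 245, 113.1) -> [31.57, 12.03, -15.04, 0.08, 0.11, -16.33]
```

Call:
move_arm(increments=[[0,0,-1,0,0,0],[0,0,-3,0,0,0],[0,0,-6,0,0,0],[0,0,-9,0,0,0],[0,0,-12,0,0,0],[0,0,-15,0,0,0],[3,1.1,-15,0,0,-1.5],[7,2.7,-15,0,0,-3.5],[11,4.2,-15,0,0,-5.5],[15,5.7,-15,0,0,-8],[19,7.3,-15,0,0,-10.5],[23,8.8,-15,0,0,-13],[27,10.3,-15,0,0,-15],[30,11.5,-15,0,0,-16.3],[31.6,12.1,-14.5,0,0,-16.3],[31.6,12.1,-13.5,0,0,-16.3],[31.6,12.1,-12.5,0,0,-16.3],[31.6,12.1,-12.5,0,0,-16.3],[31.6,12.1,-12.5,0,0,-16.3],[31.6,12.1,-12.5,0,0,-16.3]])

```text
clock: 41.3
eef_pos: [616.0, 72.9, 219.4]
tool_rot: [3.141, 0.002, 1.972]
force: [0.1, 0.3, -2.3]
width: 7.0
```

Call:
move_arm(increments=[[0,0,0,0,0,0],[0,0,0,0,0,0]])

```text
clock: 41.5
eef_pos: [616.0, 74.1, 219.6]
tool_rot: [3.14, 0.002, 1.973]
force: [-0.6, 0.2, -2.4]
width: 6.9
```

Call:
move_arm(increments=[[0,0,0,0,0,0],[0,1,0,0,0,0],[0,2,0,0,0,0],[0,3,0,0,0,0],[0,4,0,0,0,0],[0,5,0,0,0,0],[0,6,0,0,0,0],[0,7,0,0,0,0],[0,7.5,0,0,0,0],[0,7.5,0,0,0,0],[0,7.5,0,0,0,0]])

```text
clock: 42.6
eef_pos: [684.6, 103.7, 218.9]
tool_rot: [3.142, 0.001, 1.974]
force: [0.6, 0.4, -2.1]
width: 6.8
```

Call:
move_arm(increments=[[0,0,0.3,0,0,0],[0,0,0.6,0,0,0],[0,0,0.9,0,0,0],[0,0,1.1,0,0,0],[0,0,1.2,0,0,0],[0,0,1.2,0,0,0]])

```text
clock: 43.2
eef_pos: [684.6, 103.5, 208.3]
tool_rot: [3.141, 0.002, 1.973]
force: [-2.1, -0.9, 4.9]
width: 7.1
```

Call:
move_arm(increments=[[0,0,0,0,0,0],[0,0,0,0,0,0],[0,0,0,0,0,0],[0,0,0,0,0,0],[0,0,-0.5,0,0,0],[0,0,-1.5,0,0,0],[0,0,-3,0,0,0],[0,0,-5,0,0,0],[0,0,-8,0,0,0],[0,0,-8,0,0,0],[0,0,-8,0,0,0]], grip=-0.55)

```text
clock: 44.3
eef_pos: [685.3, 104.1, 289.3]
tool_rot: [3.138, 0.002, 1.974]
force: [0.1, 0.2, 0.4]
width: 19.4
```

```bash
python3 -c "
from h import *
s=ctrl.read_state();print(s['eef_pos'],s['force'],s['width'])
rows((475,20,289,90),(475,5,42,90))"
```

```text
[685.34316269 104.11768162 289.30147943] [0.07610918 0.24452136 0.38172107] 19.382872450658503
(475, 20, 289, 90) -> [0.51, -22.65, -0.06, 0.25, 0.07, 23.09]
(475, 5, 42, 90) -> [-0.82, -23.33, 24.64, 0.25, 0.07, 23.09]
```

Call:
move_arm(increments=[[0,-4,0,0,0,4],[0,-8,0,0,0,8],[0,-12,0,0,0,12],[0,-16,0,0,0,16],[0,-20,0,0,0,20],[-0.8,-23.3,0,0,0,23.1],[-0.8,-23.3,4,0,0,23.1],[-0.8,-23.3,8.5,0,0,23.1],[-0.8,-23.3,13,0,0,23.1],[-0.8,-23.3,17.5,0,0,23.1],[-0.8,-23.3,21,0,0,23.1],[-0.8,-23.3,23.5,0,0,23.1],[-0.8,-23.3,24.6,0,0,23.1],[-0.8,-23.3,24.6,0,0,23.1],[-0.8,-23.3,24.6,0,0,23.1]], grip=-1)

```text
clock: 45.8
eef_pos: [474.3, 5.0, 41.7]
tool_rot: [3.139, 0.001, 1.571]
force: [0.6, -0.5, 0.4]
width: -0.0
```

```bash
python3 -c "
from h import *
s=ctrl.read_state();print(s['eef_pos'],s['force'],s['width'],s['tool_rot'])
a=shot('scene','x.png',(120,100,392,284),2.94)"
```

```text
[474.30042511   4.95732277  41.6670763 ] [ 0.60373866 -0.4972145   0.3526412 ] -0.021820071230491817 [3.13940134e+00 8.89872925e-04 1.57068412e+00]
```

View pics/x.png

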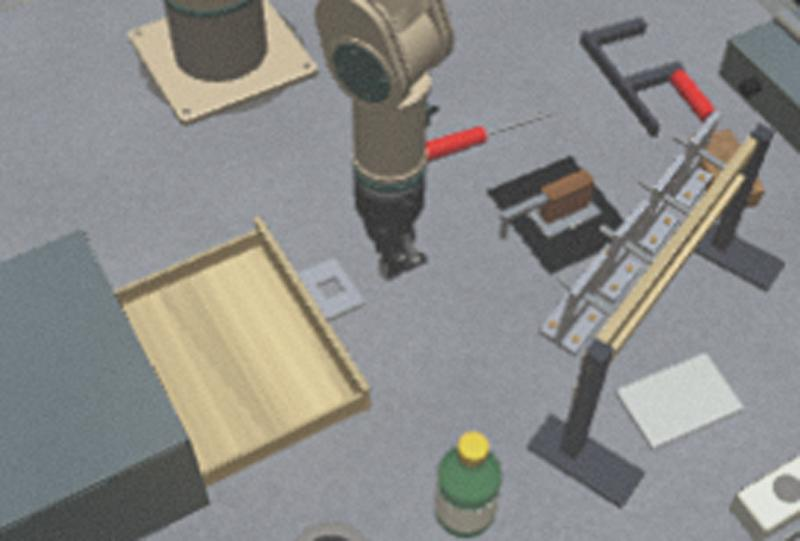

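All four jigs hang on their pegs, the tray is empty and the hook is on the mat. Pushing the lip home now.

Call:
move_arm(increments=[[-1,0,0,0,0,0],[-2.2,0,0,0,0,0],[-3,0,0,0,0,0],[-4,0,0,0,0,0],[-5.5,0,0,0,0,0],[-7,0,0,0,0,0],[-8.5,0,0,0,0,0],[-10,0,0,0,0,0],[-11.5,0,0,0,0,0],[-13,0,0,0,0,0],[-14.5,0,0,0,0,0],[-16,0,0,0,0,0],[-17.5,0,0,0,0,0],[-19,0,0,0,0,0],[-20,0,0,0,0,0],[-20.8,0,0,0,0,0],[-21.5,0,0,0,0,0],[-22,0,0,0,0,0],[-22.3,0,0,0,0,0],[-22.3,0,0,0,0,0]])

```text
clock: 47.85
eef_pos: [473.3, -218.7, 41.1]
tool_rot: [3.141, 0.001, 1.57]
force: [0.3, 0.6, -0.1]
width: -0.2
```

Call:
move_arm(increments=[[-0.1,0,0,0,0,0],[-0.2,0,0,0,0,0],[-0.3,0,0,0,0,0],[-0.3,0,0,0,0,0]])

```text
clock: 48.25
eef_pos: [473.2, -221.0, 41.1]
tool_rot: [3.142, 0.001, 1.571]
force: [-0.7, 1.0, 0.9]
width: 0.1
```

Call:
move_arm(increments=[[-0.15,0,0,0,0,0],[-0.3,0,0,0,0,0],[-0.3,0,0,0,0,0]])

```text
clock: 48.55
eef_pos: [473.7, -224.6, 41.2]
tool_rot: [3.14, 0.001, 1.57]
force: [0.2, 0.4, 0.4]
width: 0.3
```

Call:
move_arm(increments=[[-0.15,0,0,0,0,0],[-0.3,0,0,0,0,0],[-0.3,0,0,0,0,0]])

```text
clock: 48.85
eef_pos: [473.7, -224.6, 41.2]
tool_rot: [3.141, -0.002, 1.572]
force: [-1.6, 6.7, 1.7]
width: -0.1
```

```bash
python3 -c "
from h import *
s=ctrl.read_state();print(s['eef_pos'],s['force'])
shot('wrist','q0.png',s=1.2)
a=shot('scene','x.png',(130,160,230,260),4);b=shot('side','y.png',(230,110,330,210),4)
cv2.imwrite('pics/q.png',np.hstack([a,b])[...,::-1])"
```

```text
[ 473.74692245 -224.61700265   41.17574248] [-1.58697864  6.71734981  1.7094353 ]
```

The tray reached its stop: 6.7 N at TCP y=-224.6, with no further motion. The picture quota is used up, so I'll back off and verify numerically.

Call:
move_arm(increments=[[1,0,0,0,0,0],[3,0,0,0,0,0],[5,0,0,0,0,0],[7,0,-4,0,0,0],[9,0,-9,0,0,0],[9,0,-14,0,0,0],[9,0,-19,0,0,0],[9,0,-24,0,0,0],[12,0,-28,0,0,0],[14,0,-28,0,0,0],[14,0,-28,0,0,0],[14,0,-28,0,0,0],[14,0,-28,0,0,0]])

```text
clock: 50.3
eef_pos: [473.1, -88.0, 320.4]
tool_rot: [3.141, 0.002, 1.569]
force: [-0.0, -0.5, 0.0]
width: 0.0
```

```bash
cat > v.py <<'E'
from h import *
s=ctrl.read_state();print(s['eef_pos'].round(1),s['clock'],s['force'].round(1),'max')
a0=cv2.imread('pics/raw_a.png'); b0=cv2.imread('pics/raw_b.png')
shot('scene','z1.png');shot('side','z2.png');shot('wrist','z3.png')
a=cv2.imread('pics/z1.png');b=cv2.imread('pics/z2.png')
def brown(im,box):
    x0,y0,x1,y1=box;h=cv2.cvtColor(im[y0:y1,x0:x1],cv2.COLOR_BGR2HSV)
    m=cv2.inRange(h,(3,80,40),(16,255,200)); n,l,st,c=cv2.connectedComponentsWithStats(m)
    i=1+np.argmax(st[1:,4]); return st[i],c[i]+[x0,y0]
for n,im,box in(("scene",a,(270,130,350,200)),("side",b,(180,250,270,330)),("scene",a0,(230,180,280,215)),("side",b0,(240,205,270,245))):
    st,c=brown(im,box);print(n,st,c.round(1),back(n,[c],45).round(0))
d=lambda i,j,t:(print(t,np.abs(i.astype(int)-j).mean(2).mean().round(1)))
# lip/tray region vs start, and shifts by phase correlation
for t,i,j,(x0,y0,x1,y1) in(("tray scene",a0,a,(150,185,200,275)),("jar",a0,a,(80,195,112,228)),("bottle",a0,a,(262,242,296,284)),("tape",a0,a,(212,272,252,312)),("sdr",a0,a,(256,135,310,160)),("lip side",b0,b,(250,160,345,200)),("block side",b0,b,(145,318,200,362)),("offcut",a0,a,(328,218,374,252))):
    f=lambda k:cv2.cvtColor(k[y0:y1,x0:x1],cv2.COLOR_BGR2GRAY).astype(np.float32)
    print(t,cv2.phaseCorrelate(f(i),f(j),cv2.createHanningWindow((x1-x0,y1-y0),cv2.CV_32F)),np.abs(f(i)-f(j)).mean().round(1))
E
python3 v.py
```

```text
[473.1 -88.  320.4] 50.3 [-0.  -0.5  0. ] max
scene [ 34  28  18  17 151] [312.6 164.9] [[476. 256.  45.]]
side [ 38  18  18  28 301] [226.3 280.8] [[475. 259.  45.]]
scene [ 14  13  18  12 106] [252.8 198.6] [[500.  -4.  45.]]
side [  8   9  12  23 177] [252.9 224.9] [[500.   2.  45.]]
tray scene ((-0.3765603916393765, 0.36364576437990337), 0.9598865322536893) 3.4
jar ((-0.258665833086134, 0.07117023523847621), 0.926900459246503) 2.8
bottle ((-0.1604132026068683, 0.5001631610726385), 0.9418294229625184) 2.7
tape ((-0.05823268401477932, -0.11931266411732722), 0.9766684436798095) 2.8
sdr ((-0.11782549709005963, 0.4776213751610534), 0.9063247099629155) 2.7
lip side ((0.38754272986267324, -0.6604625974024216), 0.7685912638902664) 6.5
block side ((0.03900393601462682, 0.49021243216200006), 1.0025161804093254) 1.4
offcut ((0.016623345678784318, 0.2061903093009576), 0.9102766436559183) 3.0
```

```bash
python3 -c "
from cell import ctrl
print(ctrl.finish_job(), ctrl.read_state()['clock'])"
```

```text
the job is handed in; nothing more can be done
the job is handed in; nothing more can be done
```

I ran the whole task and handed the job in at about 50 s; no verdict was reported. The hook pulled the tray out and went back upright on the mat. All four jigs were hung, one to a peg, and the empty tray was pushed home.

- **Hook:** image measurements put it at about (476, 257), within 5 mm of the mat centre. It stood upright in the last picture I viewed, and I saw no sign of it being knocked aside.
- **Jigs:** the last picture, taken before the tray push, showed all four hanging on their pegs. I did not measure their final positions after that.
- **Tray:** it stopped against the home stop at 6.7 N with no further motion. The tray area in the scene camera matched the starting image within half a pixel. The side-camera view of the lip agreed less closely (a shift of about 0.8 pixel), and the missing jigs probably account for that.
- **Bystanders:** the jar, bottle, tape, screwdriver, offcut and sanding block all matched their starting images within about half a pixel. I did not check the clamp numerically, but the arm never came near it at bench height.
- **Check that disagreed:** jig B showed no contact when first lowered onto its peg. A picture confirmed the peg was through its window, so I lowered it 2 mm more, felt 4.4 N of contact, and released it.
- **Picture limit:** my last picture was refused because the limit of 16 was reached, so the final checks were numerical only.

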